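# Pry the stuck lid off a vacuum sample chamber, evenly

## Task

The lid of the aluminium vacuum chamber is stuck on its seal. Take the orange wedge and work it in under the lid's rim at the two notches from alternating sides - part way in on one side first, then further in on the other, then the first again - so that the lid comes up evenly (never cocked by more than 4.5 degrees) until it is loose all round. Then stand the wedge back in its grey block, lift the lid off by its knob and lay it, knob up, on the middle of the blue mat; leave the dishes and the oil bottle alone.

Things in the scene. Friction and masses are not known exactly. Their poses are not given: they have to be found in the camera images.
- chamber: Fixed round aluminium vacuum chamber: foot 168 mm, flange 166 mm across; the flange's flat top (the ledge under the lid, 13 mm wider than the lid all round) is 74 mm above the origin. Blue-knobbed vent valve on its +x side, out to 119 mm, 57 mm high. Origin: centre of the foot on the worktop; z up. The two pry notches are at its +y and -y sides.
- lid: Loose aluminium lid, 0.25 to 0.36 kg: disc 140 mm across, 16 mm thick, black knob on top. Origin: centre of the disc's underside, which lies on the flange's top at the start; z up through the knob, x and y as the chamber's. A spigot reaches 22 mm below the origin, into the chamber: on a flat surface the origin stands 22 mm above it. Cocking = angle of its z from vertical.
- lid_knob (a point): Point on the lid's axis 41 mm above its origin where fingers pointing down can grip the black knob (34 mm across, 27 to 50 mm above the lid's origin). The stuck lid resists a straight pull with about 20 N; pried loose, it only drags lightly (under 12 N with its weight).
- lid_rim_a (a point): Lower edge of the lid's rim at its +y notch: lid frame (0, 70, 0) mm; its height over notch_a is how far this side is raised. Each notch in the rim's underside is 44 mm wide (along x), 5 mm high, 22 mm deep inward. The seal rides along: a side raised by 3 to 9 mm stays up when the wedge is drawn out (sagging 1 to 2.5 mm) and sinks 2 to 3 mm more while the other side is pried.
- lid_rim_b (a point): Lower edge of the lid's rim at its -y notch: lid frame (0, -70, 0) mm; its height over notch_b is how far this side is raised. A side snaps off the seal when its rim is raised 10 to 12 mm (with the other side still fully down that would already cock the lid too far) and then stays up. Off the seal on both sides, the lid sits loose with its rims 9 to 14 mm up.
- notch_a (a point): Fixed point on the chamber's ledge at the +y notch: chamber frame (0, 70, 74) mm.
- notch_b (a point): Fixed point on the chamber's ledge at the -y notch: chamber frame (0, -70, 74) mm.
- wedge: Loose orange nylon wedge, 108 mm long, 0.13 kg, standing tip down in its block. Origin: middle of the tip edge; z from the tip to the handle's end. Blade: z 0 to 52 mm, 26 mm wide along x, tapering on both faces from 3 mm thick (along y) at the tip to 12 mm. Handle: 26 mm (x) by 28 mm (y), z 52 to 108 mm. Slippery on metal (friction 0.2).
- wedge_grip (a point): Point on the wedge's axis 76 mm above its tip, where fingers pointing along the handle to the tip clear the block. To pry: handle leaning 45 degrees outward, blade's width along the chamber's x, tip resting on the ledge; push the tip level inward (10 to 25 N). The rim is then raised by 1 to 3 mm less than the tip's lower edge has gone in past the rim.
- wedge_block: Fixed grey block, 58 (x) by 66 (y) by 56 mm high, on a thin black foot, with a tapered pocket for the blade: mouth 30 (x) by 20 mm (y), 7 mm in y at the bottom. The wedge goes in tip first, its x along the block's x (either way round), until its handle's shoulder rests on the block's top, the tip then 4 mm above the worktop. Origin: centre of the underside.
- mat: Fixed blue mat, 180 x 180 x 4 mm. Origin: centre of its underside; its top is 4 mm above.
- petri_blue_dish: Bystander: closed petri dish with blue rim, 94 mm across, 30 mm high; leave it alone.
- petri_yellow_dish: Bystander: closed petri dish with yellow rim, 94 mm across, 30 mm high; leave it alone.
- oil_bottle: Bystander: small brown dropper bottle with red top, 28 mm across, 83 mm high; leave it alone.

How it is judged:
By the outcome, as a careful person would: the job done as asked, in the order asked, and still so for the second after the job is handed in, with the robot touching nothing.
It also fails if it takes over 72 s, if anything falls off the work surface, if the arm or the gripper's body presses on something with over 40 N, if the wrist force passes 120 N, or if a joint passes its speed limit or range.

## Robot

A 6-joint arm with a two-finger parallel gripper is mounted at the origin on a cart in front of the work surface, level with it; the furniture and walls round the work are solid. World frame = base frame: x ahead of the robot, y to its left, z up, the work surface at z = 0. Lengths are in mm, angles in rad, forces in N, time in s.
With the tool pointing down it reaches from about 350 to 875 mm from the base axis. Payload 15.5 kg.
Tool frame: the origin (TCP) lies at the very end of the fingers, on their centre line; the grasp point (between the pads) lies 19 mm behind it; z points along the fingers, y is the line along which they close (so a half turn about z gives the same grasp; the last joint's range is limited). The gripper opens to 85 mm and grips with 20 to 120 N. Pads are 22 mm wide; open, the fingers measure 114 mm over their backs; the gripper's body (76 mm by 85 mm) begins 54 mm behind the grasp point. The pads swing forward as they close: fully open they stand 13 mm farther back than shut.
Start: joints at [1.022, 0.494, 1.345, -0, 1.302, -0.096], TCP at [273.986, 561.746, 231.277] pointing down, gripper open.
Joint ranges: [-2.91, 2.91], [-0.82, 2.16], [0.22, 2.67], [-1.22, 4.37], [0.12, 2.79], [-3.08, 3.08]. Speed limits (rad/s): [1.89, 1.89, 2.57, 3.01, 3.01, 3.01].

## Interface

Orientations are given as a unit quaternion [w, x, y, z].
In Python, from plant import arm gives the robot as it stands.
- The arm moves only by the shell command python3 nudge.py 'ROWS' [OPENING] [FORCE]. ROWS is a JSON object whose key "plan" holds a list of rows, 1 to 5 of them, each of 4 numbers: dx, dy, dz in mm, then a turn about the tool's z in rad; each row shifts and turns the commanded pose from where the row before left it, along the tool's axes as they then stand; what a row does not reach is not made up. A row lasts 1/10 s, in which the tool goes at most 50 mm and 0.15 rad, less where a joint would pass 70% of its speed; a pose out of reach is approached as far as the arm can. OPENING is the finger opening in mm, set as the command begins (- or left out keeps the last). The fingers move at their own pace and stop on an object; FORCE is the grip in N (left out, the last holds). Time passes only in rows, so rows that do not move let the fingers close. It prints the time, the measured TCP pose, the force, the opening and the grip force at its end. Input that does not fit is refused with a message, and nothing moves.
- arm.get_state(): the state, without advancing time (a new reading comes with each control period).
- arm.grab_frame(name): name is "scene" or "top"; returns a dict with "img" (420x560x3 uint8, red, green, blue), "fovy" (degrees; the focal length in pixels is half the picture's height over the tangent of half this angle, whatever the lens; pixels are square), "cx", "cy" (the principal point, pixels), "position" and "orientation" of the camera in the world. Camera axes: x right, y up, looking along -z (the intrinsics and any distortion apply to the point x, -y, -z); pixel columns grow to the right and rows downward; lengths in mm; the calibration is good to about 2 mm. A picture is of the moment at which its call begins. There is no depth.
- arm.finish_job(): hands the job in; it is judged then, once.
The state is a dict: "time_s": time; "joints": joint angles; "dq": joint speeds; "tau": joint torques, N m; "eef_pos": TCP position; "tcp_rot": TCP orientation; "force": force on the tool from outside, world axes, zero at the start; "moment": the same for the moment, N m; "opening": finger opening in mm; "grip_force": force on a finger pad.
Only numpy, scipy, OpenCV 4.12 (cv2) and the standard library are available. Lean on these libraries where they do the work, as an engineer would, in place of code of your own. Each camera call takes 0.05 s, during which the arm holds its last target. There are 200 camera calls.

## Working session

There is one attempt and no reset: what is moved stays moved. The work goes in short steps, Python scripts to look and compute and a shell command to move; the robot and the scene stay as the last step left them, time stands still between calls to the robot, and variables do not carry over. Pictures are saved under pics/ and viewed, at most 10 in all, crops included, and the job is handed in when it is done.

```bash
ls; mkdir -p pics; python3 - <<'E'
from plant import arm
import cv2
for n in("scene","top"):
    f=arm.grab_frame(n); cv2.imwrite(f"pics/{n}0.png",f["img"][:,:,::-1]); print({k:v for k,v in f.items() if k!="img"})
print(arm.get_state())
E
```

```text
nudge.py
pics
plant.py
  5 nudge.py
  3 plant.py
  8 total
{'fovy': 42.201376783352345, 'cx': 281.3374282824249, 'cy': 212.2897299266588, 'position': array([-349.0237709 , -454.09069375,  961.01576916]), 'orientation': array([ 0.75279927,  0.36816083, -0.22791284, -0.49578887])}
{'fovy': 56.27924232167069, 'cx': 279.0158582813004, 'cy': 211.30712845207754, 'position': array([ 401.8982222 ,    6.67130221, 1107.24713644]), 'orientation': array([-0.70023758, -0.07051619,  0.07424201,  0.70652878])}
{'time_s': 0.1, 'joints': array([ 1.02149551e+00,  4.94138298e-01,  1.34605447e+00,  1.70428748e-05,
        1.30247850e+00, -9.54618315e-02]), 'dq': array([ 0.00105543, -0.00027273, -0.00039494,  0.00198591,  0.001068  ,
        0.00064579]), 'tau': array([ 1.54366444e-03, -8.83587384e+01, -3.84565973e+01, -5.99196460e-05,
        5.12121624e-03, -2.32304262e-05]), 'eef_pos': array([273.82062147, 561.4812318 , 230.75412508]), 'tcp_rot': array([-1.78658843e-04,  2.24979234e-01,  9.74363409e-01, -5.08921713e-04]), 'force': array([ 0.48266406, -0.45391725,  0.32008332]), 'moment': array([-0.07626797, -0.03071262,  0.03747025]), 'grip_force': 0.0, 'opening': 85.67076356875911}
```
View pics/scene0.png

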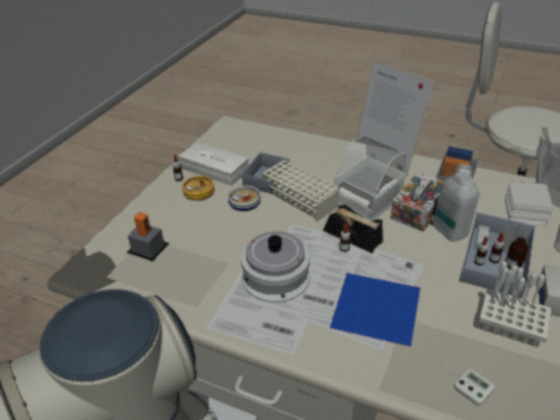

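View pics/top0.png

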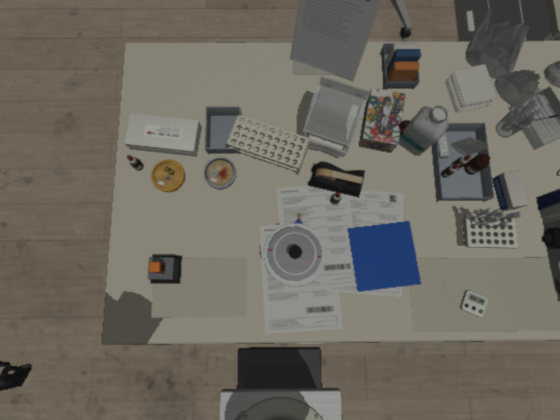

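The scene view shows the chamber at about (276,262), the wedge and block at (146,235) and the mat at (377,307). In the top view the chamber is at (294,252) with its vent at (299,218), the wedge at (157,267), the block at (165,269) and the mat at (384,256). Next come masks and rays.

```bash
cat > h.py <<'E'
import numpy as np, cv2
from scipy.spatial.transform import Rotation as R
from plant import arm
def rot(q): return R.from_quat(np.roll(q,-1))
def foc(f): return f["img"].shape[0]/2/np.tan(np.radians(f["fovy"]/2))
def ray(f,u,v):
    d=rot(f["orientation"]).apply([(u-f["cx"])/foc(f),-(v-f["cy"])/foc(f),-1]); return f["position"],d
def plane(f,u,v,z):
    p,d=ray(f,u,v); return p+d*(z-p[2])/d[2]
def proj(f,P):
    c=rot(f["orientation"]).inv().apply(np.array(P)-f["position"]); return f["cx"]-foc(f)*c[0]/c[2], f["cy"]+foc(f)*c[1]/c[2]
def tri(r1,r2):
    A=0;b=0
    for p,d in(r1,r2):
        d=d/np.linalg.norm(d);M=np.eye(3)-np.outer(d,d);A=A+M;b=b+M@p
    return np.linalg.solve(A,b)
def mask(f,lo,hi,roi):
    h=cv2.cvtColor(f["img"],cv2.COLOR_RGB2HSV);m=cv2.inRange(h,lo,hi);x0,y0,x1,y1=roi
    o=np.zeros_like(m);o[y0:y1,x0:x1]=m[y0:y1,x0:x1];return o
def big(m):
    c=max(cv2.findContours(m,0,cv2.CHAIN_APPROX_NONE)[0],key=cv2.contourArea);return c
def cen(c):
    M=cv2.moments(c);return M["m10"]/M["m00"],M["m01"]/M["m00"]
E
python3 - <<'E'
from h import *
T=arm.grab_frame("top");S=arm.grab_frame("scene")
np.set_printoptions(precision=1,suppress=True)
for n,f,roi in(("T",T,(340,210,430,300)),("S",S,(320,260,430,350))):
    c=big(mask(f,(105,120,60),(130,255,255),roi)); r=cv2.minAreaRect(c)
    q=cv2.approxPolyDP(c,8,True)[:,0]
    P=np.array([plane(f,*p,4) for p in q]); print(n,"mat",cen(c),plane(f,*cen(c),4),P[:,:2].tolist())
for n,f,roi in(("T",T,(140,250,180,285)),("S",S,(125,200,170,245))):
    c=big(mask(f,(3,150,80),(20,255,255),roi)); print(n,"wedge",cen(c),cv2.boundingRect(c),plane(f,*cen(c),112),cv2.minAreaRect(c))
a=cv2.resize(T["img"][205:305,240:350],None,fx=4,fy=4,interpolation=2);b=cv2.resize(T["img"][245:295,140:190],None,fx=7,fy=7,interpolation=2)
o=np.zeros((400,800,3),np.uint8);o[:,:440]=a;o[:350,440:790]=b;cv2.imwrite("pics/c1.png",o[:,:,::-1])
a=cv2.resize(S["img"][220:305,230:325],None,fx=4.5,fy=4.5,interpolation=2);b=cv2.resize(S["img"][205:265,120:175],None,fx=6,fy=6,interpolation=2)
o=np.zeros((400,800,3),np.uint8);o[:a.shape[0],:a.shape[1]]=a;o[:360,440:770]=b;cv2.imwrite("pics/c2.png",o[:,:,::-1])
E
```

```text
T mat (383.3945560369349, 255.88495033040127) [ 501.1 -292.     4. ] [[597.0081756293957, -368.58894692542333], [578.2625763705707, -196.06955370907122], [407.8716710251916, -215.97141810440513], [425.2881670895952, -385.9873558222482]]
S mat (376.6372537681662, 308.89896303149453) [ 494.4 -296.9    4. ] [[574.9096309498364, -198.73606454545387], [404.4371559707158, -218.48712697969398], [426.5770640223303, -390.15119438187935], [595.300043225302, -369.01675189641696]]
T wedge (154.62626262626262, 266.5535353535353) (150, 262, 11, 11) [469.8 314.2 112. ] ((155.0, 267.0), (10.0, 10.0), 90.0)
S wedge (140.76323987538942, 223.44548286604362) (135, 213, 15, 23) [441.9 293.7 112. ] ((141.85365295410156, 223.81704711914062), (22.349769592285156, 11.384414672851562), 77.90524291992188)
```

View pics/c1.png

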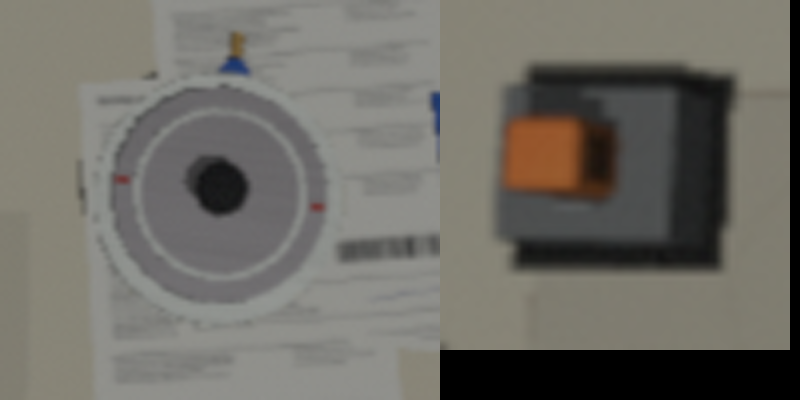

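View pics/c2.png

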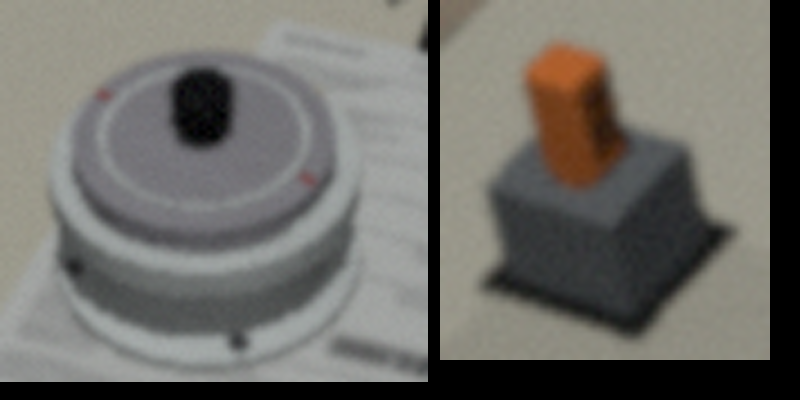

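The crop shows red notch marks on the lid at top-view pixels (270.5,250) and (319.5,256.8). The knob is at about (295,252), with the wedge top and block close to axis-aligned. The two views put the mat about 7 mm apart, so I'll check for lens distortion using the straight table edges.

```bash
python3 - <<'E'
from h import *
np.set_printoptions(precision=2,suppress=True)
T=arm.grab_frame("top");S=arm.grab_frame("scene")
g=cv2.GaussianBlur(cv2.cvtColor(T["img"],cv2.COLOR_RGB2GRAY).astype(float),(0,0),1)
def edge(cols,y0,y1,gr):
    o=[]
    for u in cols:
        d=np.abs(np.diff(gr[y0:y1,u]));k=d.argmax();k=min(max(k,1),len(d)-2)
        a,b,c=d[k-1:k+2];o.append((u,y0+k+.5+.5*(a-c)/(a-2*b+c+1e-9)))
    o=np.array(o);p=np.polyfit(o[:,0],o[:,1],1);print(p,"resid");print(np.c_[o,o[:,1]-np.polyval(p,o[:,0])][:,[0,1,2]].tolist() if 0 else [(int(a),round(b,1)) for a,b in o])
edge(range(150,560,20),330,355,g); edge(range(130,560,20),30,55,g)
edge(range(60,340,20),90,140,g.T)
# mat edges subpixel: blue-ness
for f,c0 in((T,(383,256)),(S,(377,309))):
    b=f["img"].astype(float);b=cv2.GaussianBlur(b[:,:,2]-b[:,:,0],(0,0),.7);t=b[c0[1]-5:c0[1]+5,c0[0]-5:c0[0]+5].mean()/2
    bg=np.median(b);m=((b>(t+bg/2))*255).astype(np.uint8);n,l=cv2.connectedComponents(m);m=((l==l[c0[1],c0[0]])*255).astype(np.uint8)
    c=big(m);q=cv2.minAreaRect(c);Q=cv2.approxPolyDP(c,8,True)[:,0].astype(float)
    C=Q.mean(0);Q=Q+np.sign(Q-C)*.5
    P=np.array([plane(f,*p,4) for p in Q]);print(len(Q),Q.tolist(),P[:,:2].mean(0),np.linalg.norm(P-np.roll(P,1,0),axis=1),(m>0).sum())
E
```

```text
[ -0.01 346.84] resid
[(150, np.float64(342.8)), (170, np.float64(342.8)), (190, np.float64(342.7)), (210, np.float64(342.4)), (230, np.float64(342.2)), (250, np.float64(346.7)), (270, np.float64(346.6)), (290, np.float64(346.5)), (310, np.float64(346.3)), (330, np.float64(341.3)), (350, np.float64(340.7)), (370, np.float64(340.6)), (390, np.float64(340.8)), (410, np.float64(340.6)), (430, np.float64(340.4)), (450, np.float64(339.9)), (470, np.float64(339.8)), (490, np.float64(339.7)), (510, np.float64(339.7)), (530, np.float64(339.5)), (550, np.float64(338.8))]
[-0.   42.54] resid
[(130, np.float64(42.3)), (150, np.float64(42.3)), (170, np.float64(42.4)), (190, np.float64(42.3)), (210, np.float64(42.2)), (230, np.float64(42.7)), (250, np.float64(42.2)), (270, np.float64(42.4)), (290, np.float64(42.3)), (310, np.float64(32.5)), (330, np.float64(36.7)), (350, np.float64(36.9)), (370, np.float64(41.3)), (390, np.float64(43.4)), (410, np.float64(48.5)), (430, np.float64(41.3)), (450, np.float64(41.2)), (470, np.float64(29.9)), (490, np.float64(40.9)), (510, np.float64(44.2)), (530, np.float64(40.6)), (550, np.float64(40.1))]
[ -0.09 131.37] resid
[(60, np.float64(124.1)), (80, np.float64(121.9)), (100, np.float64(120.7)), (120, np.float64(119.0)), (140, np.float64(117.0)), (160, np.float64(135.3)), (180, np.float64(113.8)), (200, np.float64(112.9)), (220, np.float64(111.0)), (240, np.float64(108.8)), (260, np.float64(108.1)), (280, np.float64(105.8)), (300, np.float64(103.8)), (320, np.float64(103.0))]
4 [[407.5, 220.5], [347.5, 228.5], [358.5, 291.5], [420.5, 283.5]] [ 502.2  -292.35] [178.91 174.13 177.33 174.05] 4029
4 [[347.5, 272.5], [329.5, 326.5], [409.5, 345.5], [419.5, 287.5]] [ 501.33 -293.8 ] [174.63 176.62 176.06 176.94] 4576
```

```bash
cat >> h.py <<'E'
def reds(f,roi,thr=25):
    a=f["img"].astype(float);x0,y0,x1,y1=roi;r=a[:,:,0]-(a[:,:,1]+a[:,:,2])/2;r=r[y0:y1,x0:x1]
    r=np.clip(r-np.median(r)-10,0,None);m=(r>thr-10).astype(np.uint8);n,l,s,c=cv2.connectedComponentsWithStats(cv2.dilate(m,np.ones((3,3),np.uint8)))
    o=[]
    for i in range(1,n):
        w=r*(l==i);Y,X=np.mgrid[y0:y1,x0:x1];o.append((round((w*X).sum()/w.sum(),2),round((w*Y).sum()/w.sum(),2),round(w.sum())))
    return o
def marks(n,rois):  # rois for top/scene
    pass
E
python3 - <<'E'
from h import *
np.set_printoptions(precision=1,suppress=True)
F={n:[arm.grab_frame(n) for _ in range(4)] for n in("top","scene")}
for n in F:
    F[n][0]["img"]=np.mean([f["img"] for f in F[n]],0).astype(np.uint8)
T,S=F["top"][0],F["scene"][0]
rt=reds(T,(262,240,330,265));rs=reds(S,(240,230,310,270));print(rt,rs)
for p in rt: print("T z90",plane(T,*p[:2],90))
for p in rs: print("S z90",plane(S,*p[:2],90))
for f,roi in((T,(280,235,310,265)),(S,(262,230,290,256))):
    c=big(mask(f,(0,0,0),(180,255,55),roi));e=cv2.minEnclosingCircle(c);print("knob",e,cv2.boundingRect(c),cen(c),plane(f,*e[0],124))
# orange
for n,f,roi in(("T",T,(140,250,180,285)),("S",S,(125,200,170,245))):
    h=cv2.cvtColor(f["img"],cv2.COLOR_RGB2HSV);m=mask(f,(3,120,60),(20,255,255),roi);v=h[:,:,2]
    x0,y0,x1,y1=roi;print(n);
    for y in range(y0+5,y1-2):
        print(y,"".join(f"{v[y,x]:4d}" if m[y,x] else "   ." for x in range(x0+5,x1-8)))
E
```

```text
[(np.float64(270.1), np.float64(249.42), 197), (np.float64(318.86), np.float64(256.36), 188)] [(np.float64(252.4), np.float64(240.39), 124), (np.float64(297.93), np.float64(259.38), 140)]
T z90 [512.7  24.4  90. ]
T z90 [ 493.6 -101.6   90. ]
S z90 [512.4  24.2  90. ]
S z90 [ 493.4 -102.4   90. ]
knob ((294.43548583984375, 251.2096710205078), 6.804372310638428) (288, 245, 14, 14) (294.6018893387314, 251.1673414304993) [504.  -37.2 124. ]
knob ((274.5, 243.8125), 8.202853202819824) (268, 236, 13, 17) (274.4209401709401, 243.53098290598288) [487.6 -46.7 124. ]
T
255    .   .   .   .   .   .   .   .   .   .   .   .   .   .   .   .   .   .   .   .   .   .   .   .   .   .   .
256    .   .   .   .   .   .   .   .   .   .   .   .   .   .   .   .   .   .   .   .   .   .   .   .   .   .   .
257    .   .   .   .   .   .   .   .   .   .   .   .   .   .   .   .   .   .   .   .   .   .   .   .   .   .   .
258    .   .   .   .   .   .   .   .   .   .   .   .   .   .   .   .   .   .   .   .   .   .   .   .   .   .   .
259    .   .   .   .   .   .   .   .   .   .   .   .   .   .   .   .   .   .   . 
[... 6986 characters left out ...]
  .   .   .   .   .   .   .   .   .
238    .   .   .   .   .   .   .   .   .   .   .   .   .   .   .   .   .   .   .   .   .   .   .   .   .   .   .   .   .   .   .   .
239    .   .   .   .   .   .   .   .   .   .   .   .   .   .   .   .   .   .   .   .   .   .   .   .   .   .   .   .   .   .   .   .
240    .   .   .   .   .   .   .   .   .   .   .   .   .   .   .   .   .   .   .   .   .   .   .   .   .   .   .   .   .   .   .   .
241    .   .   .   .   .   .   .   .   .   .   .   .   .   .   .   .   .   .   .   .   .   .   .   .   .   .   .   .   .   .   .   .
242    .   .   .   .   .   .   .   .   .   .   .   .   .   .   .   .   .   .   .   .   .   .   .   .   .   .   .   .   .   .   .   .
```

Both views place the red marks within 1 mm of each other. That gives a chamber centre of about (503.1,-38.8) with yaw about -8.6°. Rows can't tilt the tool, so I plan to pivot the wedge in the fingers: lift it until only the tip is in the pocket, then lean it against the mouth. First I need the block pose.

```bash
python3 - <<'E'
from h import *
np.set_printoptions(precision=2,suppress=True)
T=arm.grab_frame("top")
print("wedge top",plane(T,154.05,266.6,112))
c=big(mask(T,(0,0,0),(180,255,50),(140,245,195,295)));print(cv2.minAreaRect(c),cv2.boundingRect(c))
g=cv2.GaussianBlur(cv2.cvtColor(T["img"],cv2.COLOR_RGB2GRAY).astype(float),(0,0),.8)
def ed(cols,a,b,gr,s):
    o=[]
    for u in cols:
        d=s*np.diff(gr[a:b,u]);k=int(np.clip(d.argmax(),1,len(d)-2));p,q,r=d[k-1:k+2];o.append((u,a+k+.5+.5*(p-r)/(p-2*q+r)))
    o=np.array(o);f=np.polyfit(o[:,0],o[:,1],1);print(np.degrees(np.arctan(f[0])),f[0]*np.mean(cols)+f[1],np.std(o[:,1]-np.polyval(f,o[:,0])))
ed(range(154,178),275,292,g,1);ed(range(156,174),248,260,g,-1);ed(range(258,280),174,190,g.T,1);ed(range(258,278),142,150,g.T,-1)
E
```

```text
wedge top [469.69 315.64 112.  ]
((166.0, 268.5), (27.0, 30.0), 90.0) (151, 255, 31, 28)
0.4926735123844053 282.98135617519927 0.025520611842919975
0.026870852506165718 253.85648375318866 0.022511554038360807
-2.835528430099676 180.60727616431322 0.22228848461767584
-6.677285730974326 147.9235280043308 0.4581043459685781
```

```bash
cat > to.py <<'E'
import sys
from h import *
s=arm.get_state();P=s["eef_pos"];r=rot(s["tcp_rot"]);ty=r.apply([0,1,0]);phi=np.degrees(np.arctan2(ty[1],ty[0]))
print("pos",P.round(1),"phi",round(phi,2),"j6",s["joints"][5].round(2),"F",s["force"].round(1),"op",round(s["opening"],1),"t",s["time_s"])
a=sys.argv[1:]
if a:
    x,y,z,ph=map(float,a);print("tool delta",r.inv().apply(np.array([x,y,z])-P).round(1),"turn",np.radians(phi-ph).round(3))
E
python3 to.py 469.7 315.6 180 -1
```

```text
pos [274.  561.7 231.3] phi 64.0 j6 -0.1 F [0.4 1.3 0.5] op 85.6 t 0.75
tool delta [-283.8 -135.4   51.3] turn 1.134
```

```bash
python3 nudge.py '{"plan":[[-40, -19, 7, 0], [-40, -19, 7, 0], [-40, -19, 7, 0], [-40, -19, 7, 0], [-40, -19, 7, 0]]}' 85 20; python3 nudge.py '{"plan":[[-42, -20, 8, 0], [-42, -20, 8, 0], [0, 0, 0, 0.14], [0, 0, 0, 0.14], [0, 0, 0, 0.14]]}'; python3 nudge.py '{"plan":[[0, 0, 0, 0.14], [0, 0, 0, 0.14], [0, 0, 0, 0.14], [0, 0, 0, 0.14], [0, 0, 0, 0.14]]}';python3 to.py 469.7 315.6 63 -1
```

```text
time_s: 1.25
eef_pos: [413.0, 387.3, 196.2]
tcp_rot: [0.0, 0.225, 0.974, 0.0]
force: [0.7, 1.2, 0.4]
opening: 84.8
grip_force: 0.0
time_s: 1.75
eef_pos: [470.4, 315.5, 180.2]
tcp_rot: [-0.0, 0.426, 0.905, 0.0]
force: [-1.2, 1.1, 0.9]
opening: 85.4
grip_force: 0.0
time_s: 2.25
eef_pos: [470.1, 315.9, 180.3]
tcp_rot: [0.0, 0.71, 0.704, 0.0]
force: [-0.3, -0.1, -0.4]
opening: 84.6
grip_force: 0.0
pos [470.1 315.9 180.3] phi -0.5 j6 0.5 F [-0.3 -0.1 -0.4] op 84.6 t 2.25
tool delta [ -0.3  -0.4 117.3] turn 0.009
```

Now descend and close on the handle.

```bash
python3 nudge.py '{"plan":[[0, 0, 40, 0], [0, 0, 40, 0], [0, 0, 27, 0], [0, 0, 10, 0], [0, 0, 0, 0]]}'; python3 nudge.py '{"plan":[[0, 0, 0, 0], [0, 0, 0, 0], [0, 0, 0, 0], [0, 0, 0, 0], [0, 0, 0, 0]]}' 20 40;python3 nudge.py '{"plan":[[0, 0, 0, 0], [0, 0, 0, 0]]}'
```

```text
time_s: 2.75
eef_pos: [469.7, 315.7, 62.5]
tcp_rot: [-0.0, 0.708, 0.706, -0.001]
force: [0.9, -0.6, 1.3]
opening: 84.9
grip_force: 0.0
time_s: 3.25
eef_pos: [470.4, 316.1, 64.1]
tcp_rot: [0.0, 0.708, 0.706, 0.001]
force: [-1.8, -1.0, 7.8]
opening: 25.7
grip_force: 39.6
time_s: 3.45
eef_pos: [470.4, 316.1, 64.1]
tcp_rot: [0.0, 0.708, 0.706, 0.001]
force: [-1.7, -1.8, 7.9]
opening: 26.1
grip_force: 39.6
```

```bash
python3 nudge.py '{"plan":[[0, 0, -15, 0], [0, 0, -15, 0], [0, 0, -11, 0], [0, 0, 0, 0]]}'; python3 nudge.py '{"plan":[[-12, 0, 0.5, 0], [-12, 0, 2.5, 0], [-10, 0, 4.5, 0], [-9, 0, 6, 0], [0, 0, 0, 0]]}' 20 25
```

```text
time_s: 3.85
eef_pos: [470.8, 316.3, 105.7]
tcp_rot: [0.0, 0.708, 0.706, 0.001]
force: [-0.4, 0.1, -1.1]
opening: 25.5
grip_force: 39.6
time_s: 4.35
eef_pos: [469.7, 271.7, 89.9]
tcp_rot: [-0.0, 0.709, 0.706, -0.0]
force: [-0.6, -0.2, -1.3]
opening: 25.6
grip_force: 39.5
```

```bash
python3 - <<'E'
from h import *
S=arm.grab_frame("scene");T=arm.grab_frame("top")
a=cv2.resize(S["img"][170:270,90:190],None,fx=4,fy=4,interpolation=2);b=cv2.resize(T["img"][220:320,120:220],None,fx=4,fy=4,interpolation=2)
cv2.imwrite("pics/l1.png",np.hstack([a,b])[:,:,::-1])
E
```

```text
(no output)
```

View pics/l1.png

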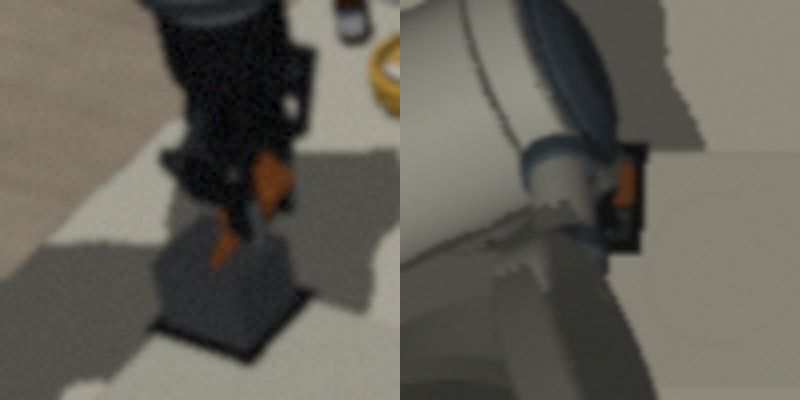

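The wedge is leaning in the fingers toward -y, at roughly 35° by my geometry. I'll take it to about 45°.

```bash
python3 nudge.py '{"plan":[[-4, 0, 5, 0], [-3, 0, 5, 0], [0, 0, 0, 0]]}'; python3 nudge.py '{"plan":[[0, 0, 0, 0], [-14, 0, -20, 0], [-14, 0, -30, 0], [-14, 0, -40, 0], [0, 0, 0, 0]]}' 20 110; python3 nudge.py '{"plan":[[-50, 0, -10, 0], [-50, 0, 0, 0], [-20, 0, 0, 0], [0, 0, 0, 0]]}'; python3 - <<'E'
from h import *
np.set_printoptions(precision=1,suppress=True)
S=arm.grab_frame("scene");T=arm.grab_frame("top");P=arm.get_state()["eef_pos"];print(P)
for f in(S,T):
    u,v=proj(f,P);print(u,v);
u,v=map(int,proj(S,P));a=cv2.resize(S["img"][v-45:v+45,u-45:u+45],(400,400),interpolation=2)
u,v=map(int,proj(T,P));b=cv2.resize(T["img"][v-45:v+45,u-45:u+45],(400,400),interpolation=2)
cv2.imwrite("pics/l2.png",np.hstack([a,b])[:,:,::-1])
E
```

```text
time_s: 4.75
eef_pos: [470.2, 266.0, 80.4]
tcp_rot: [0.0, 0.708, 0.706, 0.0]
force: [1.9, 2.1, 0.9]
opening: 25.4
grip_force: 39.9
time_s: 5.25
eef_pos: [471.4, 223.2, 174.6]
tcp_rot: [0.001, 0.708, 0.706, 0.002]
force: [-0.5, -0.6, -1.7]
opening: 25.1
grip_force: 108.0
time_s: 5.65
eef_pos: [468.7, 102.6, 179.9]
tcp_rot: [-0.0, 0.709, 0.705, -0.001]
force: [-1.0, -0.9, -1.4]
opening: 24.6
grip_force: 108.0
[469.  104.7 180. ]
210.47580799605578 213.77649218642338
235.2282786547901 264.1452751649099
```

View pics/l2.png

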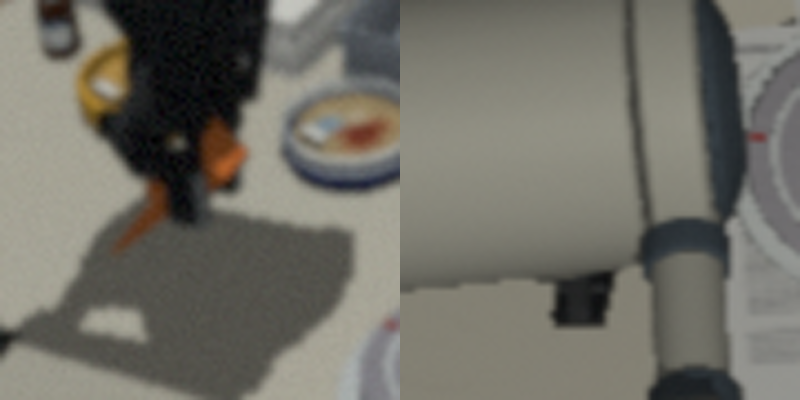

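The scene crop shows the wedge held leaning, with its tip at about crop (118,252) and the handle end at about (230,165). I'll intersect those rays with the wedge's plane.

```bash
cat >> h.py <<'E'
def tipang(f=None):
    """orange blob seen by scene camera, in vertical plane through the TCP holding tool x,z: tool-plane coords (along tool x, up) rel. TCP"""
    f=f or arm.grab_frame("scene");s=arm.get_state();P=s["eef_pos"];r=rot(s["tcp_rot"]);n=r.apply([0,1,0]);tx=r.apply([1,0,0])
    u,v=map(int,proj(f,P));m=mask(f,(2,110,40),(22,255,255),(max(u-30,0),max(v-35,0),u+30,v+30))
    ys,xs=np.nonzero(m);o=[]
    for x,y in zip(xs,ys):
        p,d=ray(f,x,y);q=p+d*((P-p)@n)/(d@n)-P;o.append((q@tx,q[2]))
    return np.array(o),np.c_[xs,ys]
E
python3 - <<'E'
from h import *
np.set_printoptions(precision=1,suppress=True)
o,x=tipang();print(len(o))
i=np.argsort(o[:,1]);print(np.c_[x,o][i[:10]]);print(np.c_[x,o][i[-6:]])
j=np.argsort(o[:,0]);print(np.c_[x,o][j[-6:]],np.c_[x,o][j[:6]])
b=o[(o[:,1]<-2)];c=b.mean(0);w,V=np.linalg.eigh(np.cov(b.T));d=V[:,1];print(c,d,np.degrees(np.arctan2(abs(d[0]),abs(d[1]))))
E
```

```text
300
[[190.  223.   61.4 -47.4]
 [191.  223.   58.5 -46.5]
 [191.  222.   58.  -43.3]
 [192.  222.   55.1 -42.3]
 [193.  222.   52.2 -41.4]
 [191.  221.   57.5 -40. ]
 [192.  221.   54.6 -39.1]
 [193.  221.   51.7 -38.2]
 [194.  221.   48.8 -37.3]
 [193.  220.   51.2 -35. ]]
[[192.  179.   36.3  87.7]
 [193.  179.   33.6  88.4]
 [190.  178.   41.3  89.1]
 [191.  178.   38.6  89.8]
 [192.  178.   35.9  90.5]
 [193.  178.   33.2  91.2]]
[[183.  187.   64.4  58. ]
 [183.  188.   64.9  55.1]
 [183.  189.   65.3  52.1]
 [183.  190.   65.8  49.2]
 [183.  191.   66.2  46.2]
 [182.  186.   66.7  60.2]] [[219.  201.  -27.7  44.8]
 [219.  202.  -27.3  41.9]
 [218.  200.  -25.3  47. ]
 [218.  201.  -25.   44.1]
 [218.  202.  -24.7  41.2]
 [218.  203.  -24.4  38.3]]
[ 39.  -21.3] [-0.6  0.8] 38.60977050050388
```

```bash
python3 - <<'E'
from h import *
np.set_printoptions(precision=1,suppress=True)
f=arm.grab_frame("scene");s=arm.get_state();P=s["eef_pos"];r=rot(s["tcp_rot"]);n=r.apply([0,1,0]);tx=r.apply([1,0,0])
for px in((190,223.5),(190.5,224),(191.5,224.7)):
    p,d=ray(f,*px)
    for off in(-13,13):
        q=p+d*((P+n*off-p)@n)/(d@n)-P;print(px,off,q@tx,q[2])
for a in(38,42,45,48,52):
    a=np.radians(a)
    print(np.degrees(a),[np.round(proj(f,P+n*off+tx*76*np.sin(a)+np.array([0,0,19-76*np.cos(a)])),1) for off in(-13,13)], [np.round(proj(f,P+n*off-tx*32*np.sin(a)+np.array([0,0,19+32*np.cos(a)])),1) for off in(-13,13)])
v,u=223,190;h=cv2.cvtColor(f["img"],cv2.COLOR_RGB2HSV);print(h[216:228,186:200,0]);print(h[216:228,186:200,1])
E
```

```text
(190, 223.5) -13 51.45698386718399 -36.01593001315774
(190, 223.5) 13 71.26810665768183 -62.41584328071423
(190.5, 224) -13 50.25368517392248 -37.165038880924214
(190.5, 224) 13 70.02591865752063 -63.602090099074246
(191.5, 224.7) -13 47.70477939663143 -38.49751285643271
(191.5, 224.7) 13 67.39463501379768 -64.97762818631128
38.0 [array([192. , 225.6]), array([197.7, 219.1])] [array([212.9, 203.6]), array([218.6, 197.1])]
42.0 [array([190.3, 224. ]), array([196. , 217.6])] [array([213.7, 204.3]), array([219.4, 197.8])]
45.0 [array([189.1, 222.8]), array([194.8, 216.4])] [array([214.2, 204.8]), array([219.9, 198.3])]
48.00000000000001 [array([187.9, 221.6]), array([193.7, 215.2])] [array([214.7, 205.4]), array([220.4, 198.8])]
52.0 [array([186.5, 219.9]), array([192.3, 213.5])] [array([215.3, 206.2]), array([221. , 199.6])]
[[26 26 24 23 24 25 22 21 14 12 13 13 12 12]
 [28 26 27 23 27 23 18 14 13 13 11 12 11 11]
 [28 25 33 27 23 22 15 13 12 11 12 12 11 12]
 [28 27 23 30 21 18 13 13 12 12 11 15 14 18]
 [28 27 20 20 16 12 12 12 12 12 14 13 20 23]
 [27 23 39 20 13 12 12 13 13 13 14 24 34
[... 284 characters left out ...]
3  26  24  22  28  30  41  82 123 163 179 180 164]
 [ 22  26  21  29  28  27  30  68 115 161 170 184 161 125]
 [ 23  23  23  27  24  33  54 106 155 177 178 155 115  78]
 [ 25  22  22  22  30  52  93 134 169 170 140 100  61  53]
 [ 23  23  27  37  46  76 129 164 162 130  94  53  37  28]
 [ 25  23  22  45  71 115 147 147 106  84  46  33  25  16]
 [ 22  21  37  68 103 144 127  89  62  37  35  26  27  25]
 [ 24  28  46  83 122 116  82  53  31  28  19  29  25  22]
 [ 19  34  40  74  91  74  54  26  26  25  22  21  25  25]
 [ 28  29  38  47  45  42  27  24  28  22  22  22  19  28]
 [ 25  22  25  25  24  19  28  27  26  29  22  22  22  21]
 [ 22  25  18  24  22  25  21  25  28  25  22  26  30  31]]
```

```bash
python3 nudge.py '{"plan":[[-45, 0, 0, 0], [-45, 0, 0, 0], [-45, 0, 0, 0], [-45, 0, 0, 0], [-45, 0, 0, 0.13]]}'; python3 to.py 483.7 -167.9 121 -8.57
```

```text
time_s: 6.35
eef_pos: [468.8, -120.9, 180.4]
tcp_rot: [-0.0, 0.752, 0.659, -0.0]
force: [1.3, -0.3, -2.1]
opening: 25.0
grip_force: 107.9
pos [ 468.8 -120.9  180.4] phi -7.53 j6 -0.24 F [ 1.3 -0.3 -2.1] op 25.0 t 6.35
tool delta [-44.6  20.9  59.4] turn 0.018
```

```bash
python3 nudge.py '{"plan":[[-23, 10, 0, 0.018], [-22, 10, 10, 0], [0, 0, 30, 0], [0, 0, 19, 0], [0, 0, 0, 0]]}'; python3 to.py 483.7 -167.9 121 -8.57; python3 nudge.py '{"plan":[[0, 0, 3, 0], [0, 0, 2, 0], [0, 0, 0, 0]]}';python3 nudge.py '{"plan":[[0, 0, 2, 0], [0, 0, 0, 0]]}'
```

```text
time_s: 6.85
eef_pos: [481.2, -166.2, 119.3]
tcp_rot: [-0.002, 0.758, 0.652, -0.001]
force: [-0.3, -0.1, -1.6]
opening: 24.7
grip_force: 108.1
pos [ 481.2 -166.2  119.3] phi -8.59 j6 -0.3 F [-0.3 -0.1 -1.6] op 24.7 t 6.85
tool delta [-1.3  2.7 -1.7] turn -0.0
time_s: 7.15
eef_pos: [482.7, -167.3, 117.2]
tcp_rot: [0.001, 0.758, 0.652, 0.0]
force: [0.7, -1.0, -1.8]
opening: 24.8
grip_force: 108.1
time_s: 7.35
eef_pos: [482.3, -167.5, 114.8]
tcp_rot: [0.0, 0.758, 0.652, 0.0]
force: [0.3, 0.3, -0.6]
opening: 24.8
grip_force: 108.1
```

```bash
for i in 1 2 3; do python3 nudge.py '{"plan":[[0, 0, 1.5, 0], [0, 0, 0, 0]]}'|egrep 'eef|force: \['; done; python3 to.py
```

```text
eef_pos: [482.5, -167.8, 113.5]
force: [-0.9, 0.0, 7.5]
eef_pos: [482.6, -168.2, 112.8]
force: [-6.9, -4.1, 25.5]
eef_pos: [484.0, -168.3, 111.5]
force: [2.1, 0.1, 21.8]
pos [ 484.  -168.3  111.5] phi -8.7 j6 -0.3 F [ 2.1  0.1 21.8] op 24.6 t 7.95
```

```bash
python3 nudge.py '{"plan":[[0, 0, -1, 0], [2, 0, 0, 0], [3, 0, 0, 0], [3, 0, 0, 0], [0, 0, 0, 0]]}'; python3 to.py;  python3 nudge.py '{"plan":[[2, 0, 0, 0], [2, 0, 0, 0], [0, 0, 0, 0]]}'; python3 to.py;  python3 nudge.py '{"plan":[[2, 0, 0, 0], [0, 0, 0, 0]]}'; python3 to.py
```

```text
time_s: 8.45
eef_pos: [484.8, -160.9, 112.3]
tcp_rot: [0.002, 0.758, 0.652, 0.0]
force: [-1.7, -8.3, 13.2]
opening: 24.8
grip_force: 109.8
pos [ 484.8 -160.9  112.3] phi -8.64 j6 -0.28 F [-1.7 -8.3 13.2] op 24.8 t 8.45
time_s: 8.75
eef_pos: [485.8, -158.0, 112.5]
tcp_rot: [0.003, 0.758, 0.652, 0.0]
force: [-0.9, -15.2, 14.5]
opening: 24.9
grip_force: 109.9
pos [ 485.8 -158.   112.5] phi -8.64 j6 -0.28 F [ -0.9 -15.2  14.5] op 24.9 t 8.75
time_s: 8.95
eef_pos: [486.3, -156.0, 112.5]
tcp_rot: [0.003, 0.758, 0.652, 0.0]
force: [-0.1, -16.4, 13.9]
opening: 24.8
grip_force: 109.9
pos [ 486.3 -156.   112.5] phi -8.64 j6 -0.27 F [ -0.1 -16.4  13.9] op 24.8 t 8.95
```

```bash
python3 - <<'E'
from h import *
S=arm.grab_frame("scene");T=arm.grab_frame("top")
print(reds(S,(240,225,310,275)),reds(T,(262,240,330,265)))
a=cv2.resize(S["img"][190:290,230:330],None,fx=4,fy=4,interpolation=2);b=cv2.resize(T["img"][200:300,245:345],None,fx=4,fy=4,interpolation=2)
cv2.imwrite("pics/p1.png",np.hstack([a,b])[:,:,::-1])
E
```

```text
[(np.float64(303.67), np.float64(260.84), 3216)] [(np.float64(269.76), np.float64(249.36), 70), (np.float64(318.62), np.float64(255.96), 63)]
```

View pics/p1.png

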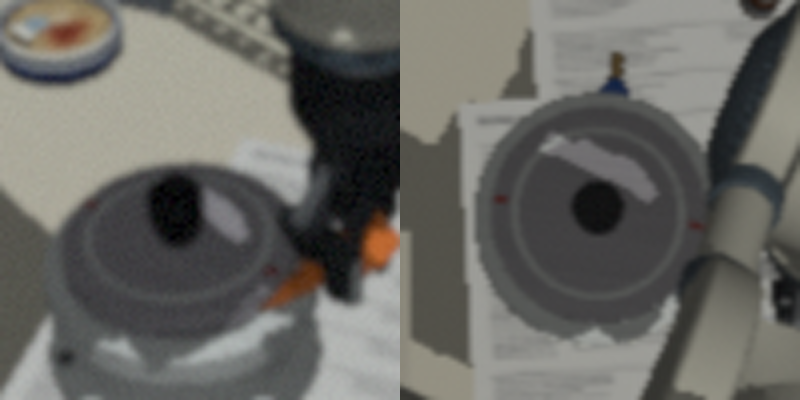

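The wedge is in under the rim at B, with push force about 16 N. In the scene crop the B mark is at about (270,270), i.e. pixel (297.5,257.5), which is slightly up. I'll turn the mark pixels into rim heights.

```bash
cat > rim.py <<'E'
from h import *
f=arm.grab_frame("scene");f["img"]=np.mean([f["img"]]+[arm.grab_frame("scene")["img"] for _ in range(1)],0)
a=cv2.GaussianBlur(f["img"],(0,0),.6);r=np.clip(np.minimum(a[...,0]-a[...,1],a[...,0]-a[...,2])-2.0*np.abs(a[...,1]-a[...,2])-6,0,None)
C=np.array([503,-39.1]);y=np.array([.149,.989]);P0=[]
for nm,s,base in(("A",1,(252.4,240.39)),("B",-1,(297.93,259.38))):
    x0,y0=int(base[0])-7,int(base[1])-12;w=r[y0:y0+19,x0:x0+15]
    i=np.unravel_index(w.argmax(),w.shape);Y,X=np.mgrid[y0:y0+19,x0:x0+15];k=w*(np.hypot(Y-y0-i[0],X-x0-i[1])<3.5)
    u,v=(k*X).sum()/k.sum(),(k*Y).sum()/k.sum()
    q=np.append(C+s*y*63.8,90);v0=proj(f,q)[1];g=v0-proj(f,q+[0,0,1])[1]
    print(nm,"peak",round(w.max()),"px",round(u,2),round(v,2),"mark raised",round((base[1]-v)/g,1),"rim~",round((base[1]-v)/g*133.8/133.8,1))
E
python3 rim.py
```

```text
A peak 5 px 252.42 240.64 mark raised -0.8 rim~ -0.8
B peak 7 px 297.33 257.26 mark raised 6.7 rim~ 6.7
```

B reads about 5–7 mm raised with A unchanged, which is enough for the first step. I'll draw out, lift, and check.

```bash
python3 nudge.py '{"plan":[[-7, 0, 0, 0], [-8, 0, 0, 0], [-5, 0, -10, 0], [0, 0, -30, 0], [0, 0, -35, 0]]}';python3 rim.py; python3 nudge.py '{"plan":[[50, 0, 0, 0], [50, 0, 0, 0], [50, 0, 0, 0], [50, 0, 0, 0], [50, 0, 0, -0.14]]}'; python3 nudge.py '{"plan":[[0, 0, 0, -0.15], [0, 0, 0, -0.15], [0, 0, 0, -0.15], [0, 0, 0, -0.15], [0, 0, 0, -0.15]]}' >/dev/null; python3 to.py 522.6 90.7 185 171.43
```

```text
time_s: 9.65
eef_pos: [480.5, -173.4, 186.7]
tcp_rot: [-0.001, 0.759, 0.652, -0.001]
force: [0.1, -0.0, -1.2]
opening: 25.0
grip_force: 108.2
A peak 3 px 252.55 240.39 mark raised -0.0 rim~ -0.0
B peak 2 px 297.21 257.21 mark raised 6.9 rim~ 6.9
time_s: 10.25
eef_pos: [518.6, 75.7, 186.0]
tcp_rot: [0.0, 0.711, 0.703, -0.0]
force: [2.1, -0.9, -1.3]
opening: 25.2
grip_force: 108.1
pos [518.6  73.7 185.9] phi 42.71 j6 -0.72 F [-0.2  0.  -1.3] op 25.0 t 10.75
tool delta [ 9.8 14.4  0.9] turn -2.247
```

```bash
for i in 1 2 3; do python3 nudge.py '{"plan":[[0, 0, 0, -0.15], [0, 0, 0, -0.15], [0, 0, 0, -0.15], [0, 0, 0, -0.15], [0, 0, 0, -0.15]]}' >/dev/null; done; python3 to.py 522.6 90.7 118 171.43; python3 rim.py; python3 - <<'E'
from h import *
S=arm.grab_frame("scene");T=arm.grab_frame("top")
a=cv2.resize(S["img"][190:290,230:330],None,fx=4,fy=4,interpolation=2);b=cv2.resize(T["img"][200:300,245:345],None,fx=4,fy=4,interpolation=2)
cv2.imwrite("pics/p2.png",np.clip(np.hstack([a,b])[:,:,::-1].astype(float)*1.5,0,255))
print(S["img"][252:264,291:304].tolist())
E
```

```text
pos [518.6  73.7 185.9] phi 171.61 j6 -2.97 F [ 0.1 -0.2 -1.2] op 25.1 t 12.25
tool delta [-17.4  -1.5  67.9] turn 0.003
A peak 18 px 252.0 240.29 mark raised 0.3 rim~ 0.3
B peak 13 px 297.27 257.35 mark raised 6.5 rim~ 6.5
[[[123, 122, 126], [123, 124, 128], [122, 122, 126], [127, 127, 131], [133, 135, 137], [142, 143, 144], [139, 140, 143], [130, 128, 135], [123, 124, 129], [124, 123, 128], [124, 122, 127], [121, 120, 124], [120, 119, 122]], [[122, 121, 127], [122, 121, 127], [126, 126, 129], [134, 135, 138], [140, 143, 144], [141, 144, 144], [131, 132, 136], [128, 127, 131], [122, 120, 125], [121, 120, 126], [120, 121, 126], [115, 115, 119], [109, 110, 112]], [[125, 125, 129], [125, 123, 128], [131, 130, 135], [141, 144, 146], [145, 148, 149], [138, 139, 141], [126, 127, 129], [126, 125, 130], [124, 121, 128], [122, 121, 125], [121, 119, 124], [109, 107, 112], [105, 106, 108]], [[124, 122, 128], [129, 130, 133], [139, 140, 142], [148, 151, 152], [141, 143, 143], [131, 130, 131], [121, 117, 120], [125, 121, 126], [125, 123, 126], [122, 121, 126], [114, 114, 118], [99, 100, 104], [1
[... 1144 characters left out ...]
123, 128], [125, 125, 129], [119, 118, 122], [107, 107, 112], [92, 90, 94], [85, 85, 88], [87, 86, 87], [105, 110, 110], [135, 139, 140], [160, 165, 165]], [[126, 124, 128], [124, 122, 127], [126, 125, 130], [124, 121, 128], [116, 115, 119], [106, 106, 110], [92, 93, 97], [86, 87, 89], [87, 88, 89], [102, 106, 104], [129, 132, 133], [151, 154, 155], [166, 171, 169]], [[125, 123, 128], [119, 118, 122], [119, 118, 123], [110, 109, 114], [102, 102, 106], [91, 92, 94], [86, 86, 89], [87, 86, 89], [98, 100, 102], [121, 124, 124], [149, 154, 152], [163, 167, 166], [167, 172, 170]]][ WARN:0@3.324] global loadsave.cpp:1063 imwrite_ Unsupported depth image for selected encoder is fallbacked to CV_8U.
```

View pics/p2.png

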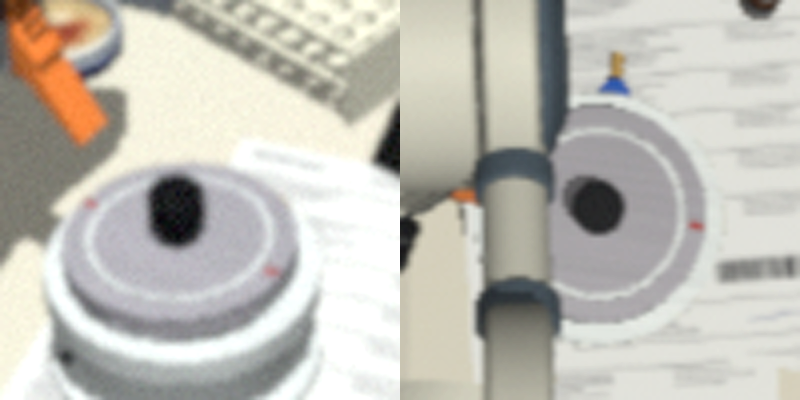

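B has kept about 6.5 mm (2.8°), with its mark at (297.3,257.3), and the wedge is still leaning well. Next is A.

```bash
python3 nudge.py '{"plan":[[-17.5, -1.5, 10, 0], [0, 0, 35, 0], [0, 0, 21, 0], [0, 0, 0, 0]]}'; python3 to.py 522.6 90.7 113 171.43;python3 nudge.py '{"plan":[[0, 0, 3, 0], [0, 0, 0, 0]]}'; python3 to.py 522.6 90.7 113 171.43
```

```text
time_s: 12.85
eef_pos: [521.3, 90.8, 117.8]
tcp_rot: [-0.002, -0.65, 0.76, 0.001]
force: [-0.1, 0.7, -0.7]
opening: 24.8
grip_force: 108.1
pos [521.3  90.8 117.8] phi 171.05 j6 -2.93 F [-0.1  0.7 -0.7] op 24.8 t 12.85
tool delta [-0.1 -1.3  4.8] turn -0.007
time_s: 13.05
eef_pos: [523.6, 90.8, 117.9]
tcp_rot: [0.0, -0.651, 0.759, -0.0]
force: [0.2, -0.6, -1.6]
opening: 24.6
grip_force: 108.1
pos [523.6  90.8 117.9] phi 171.17 j6 -2.93 F [ 0.2 -0.6 -1.6] op 24.6 t 13.05
tool delta [0.2 1.  4.9] turn -0.004
```

```bash
for i in 1 2; do python3 nudge.py '{"plan":[[0, 0, 2, 0], [0, 0, 0, 0]]}'|egrep 'eef|force: \['; done; python3 nudge.py '{"plan":[[0, 0, 1.2, 0], [0, 0, 0, 0]]}'|egrep 'eef|force: \['
```

```text
eef_pos: [523.4, 90.7, 115.7]
force: [0.6, -0.6, -0.8]
eef_pos: [523.0, 90.8, 113.1]
force: [0.4, -0.5, -1.3]
eef_pos: [523.2, 91.0, 112.3]
force: [-1.9, 1.2, 9.0]
```

Contact with the ledge. Push inward level.

```bash
python3 nudge.py '{"plan":[[3, 0, 0, 0], [3, 0, 0, 0], [3, 0, 0, 0], [0, 0, 0, 0]]}'|egrep 'eef|force: \['; python3 nudge.py '{"plan":[[2, 0, 0, 0], [2, 0, 0, 0], [0, 0, 0, 0]]}'|egrep 'eef|force: \['; python3 rim.py
```

```text
eef_pos: [522.4, 82.0, 112.4]
force: [1.4, 2.4, 5.5]
eef_pos: [522.3, 78.9, 112.7]
force: [1.5, 10.4, 7.0]
A peak 24 px 251.98 239.48 mark raised 2.9 rim~ 2.9
B peak 18 px 298.13 258.04 mark raised 4.3 rim~ 4.3
```

```bash
python3 nudge.py '{"plan":[[1.5, 0, 0, 0], [1.5, 0, 0, 0], [1.5, 0, 0, 0], [0, 0, 0, 0]]}'|egrep 'eef|force: \['; python3 rim.py
```

```text
eef_pos: [521.8, 74.8, 112.7]
force: [3.1, 14.5, 7.7]
A peak 25 px 252.62 238.12 mark raised 7.3 rim~ 7.3
B peak 17 px 298.52 258.39 mark raised 3.1 rim~ 3.1
```

```bash
python3 nudge.py '{"plan":[[1.2, 0, 0, 0], [0, 0, 0, 0]]}'|egrep 'eef|force: \['; python3 rim.py; python3 nudge.py '{"plan":[[-9, 0, 0, 0], [-9, 0, 0, 0], [-5, 0, -10, 0], [0, 0, -30, 0], [0, 0, -35, 0]]}'; python3 nudge.py '{"plan":[[0, 0, 0, 0.15], [0, 0, 0, 0.15], [0, 0, 0, 0.15], [0, 0, 0, 0.15], [0, 0, 0, 0.15]]}'>/dev/null;  python3 rim.py
```

```text
eef_pos: [521.8, 73.9, 112.8]
force: [3.6, 17.5, 8.8]
A peak 28 px 252.53 238.06 mark raised 7.5 rim~ 7.5
B peak 14 px 298.7 258.41 mark raised 3.1 rim~ 3.1
time_s: 15.75
eef_pos: [522.7, 95.4, 187.3]
tcp_rot: [-0.001, -0.651, 0.759, 0.001]
force: [0.5, -0.5, -1.1]
opening: 25.0
grip_force: 108.3
A peak 14 px 252.57 238.74 mark raised 5.3 rim~ 5.3
B peak 16 px 298.25 258.03 mark raised 4.3 rim~ 4.3
```

```bash
for i in 1 2 3; do python3 nudge.py '{"plan":[[0, 0, 0, 0.15], [0, 0, 0, 0.15], [0, 0, 0, 0.15], [0, 0, 0, 0.15], [0, 0, 0, 0.15]]}' >/dev/null; done; python3 nudge.py '{"plan":[[0, 0, 0, 0.14], [-50, 0, 0, 0], [-50, 0, 0, 0], [-50, 0, 0, 0], [-50, 0, 0, 0]]}'; python3 to.py 483.7 -168.3 118 -8.57
```

```text
time_s: 18.35
eef_pos: [493.0, -104.2, 187.2]
tcp_rot: [0.0, 0.756, 0.654, 0.0]
force: [1.9, -0.6, -2.0]
opening: 24.8
grip_force: 108.1
pos [ 493.  -104.2  187.2] phi -8.29 j6 -0.18 F [ 1.9 -0.6 -2. ] op 24.8 t 18.35
tool delta [-64.7  -0.   69.3] turn 0.005
```

```bash
python3 nudge.py '{"plan":[[-30, 0, 0, 0], [-30, 0, 5, 0], [0, 0, 30, 0], [0, 0, 30, 0], [0, 0, 0, 0]]}'>/dev/null; python3 nudge.py '{"plan":[[0, 0, 0, 0]]}'>/dev/null;  python3 to.py 483.7 -168.3 113.5 -8.57
```

```text
pos [ 484.5 -161.8  122.3] phi -8.47 j6 -0.29 F [ 0.1  0.4 -0.9] op 24.8 t 18.95
tool delta [-6.5  0.2  8.8] turn 0.002
```

```bash
python3 nudge.py '{"plan":[[-6.5, 0, 0, 0], [0, 0, 6, 0], [0, 0, 2, 0], [0, 0, 0, 0]]}'|egrep 'eef|force: \['; for i in 1 2; do python3 nudge.py '{"plan":[[0, 0, 1, 0], [0, 0, 0, 0]]}'|egrep 'eef|force: \['; done
```

```text
eef_pos: [485.4, -169.3, 115.1]
force: [2.8, -1.2, 10.5]
eef_pos: [485.5, -169.5, 114.6]
force: [0.6, -3.0, 19.8]
eef_pos: [485.7, -169.6, 113.6]
force: [2.6, -3.5, 15.6]
```

```bash
python3 nudge.py '{"plan":[[0, 0, -0.7, 0], [3, 0, 0, 0], [3, 0, 0, 0], [3, 0, 0, 0], [0, 0, 0, 0]]}'|egrep 'eef|force: \['; python3 nudge.py '{"plan":[[2, 0, 0, 0], [2, 0, 0, 0], [0, 0, 0, 0]]}'|egrep 'eef|force: \['; python3 rim.py; python3 nudge.py '{"plan":[[2, 0, 0, 0], [0, 0, 0, 0]]}'|egrep 'eef|force: \['; python3 rim.py
```

```text
eef_pos: [486.5, -159.9, 114.0]
force: [1.8, 0.6, 13.2]
eef_pos: [487.2, -156.3, 114.1]
force: [0.3, -2.2, 15.6]
A peak 5 px 252.83 239.51 mark raised 2.8 rim~ 2.8
B peak 6 px 298.74 260.53 mark raised -3.7 rim~ -3.7
eef_pos: [487.5, -154.4, 114.2]
force: [0.4, -2.1, 14.9]
A peak 7 px 252.85 239.49 mark raised 2.9 rim~ 2.9
B peak 7 px 297.83 260.03 mark raised -2.1 rim~ -2.1
```

```bash
python3 nudge.py '{"plan":[[2, 0, 0, 0], [0, 0, 0, 0]]}'|egrep 'eef|force: \['; python3 - <<'E'
from h import *
f=np.mean([arm.grab_frame("scene")["img"].astype(float) for _ in range(3)],0)
print("R-(G+B)/2");print((f[...,0]-(f[...,1]+f[...,2])/2)[248:268,286:312].round().astype(int))
print("G-B");print((f[...,1]-f[...,2])[248:268,286:312].round().astype(int))
E
```

```text
eef_pos: [487.9, -152.5, 114.2]
force: [1.0, -3.1, 16.6]
R-(G+B)/2
[[-1 -2 -2 -2 -2 -2  0 -1 -1 -2 -2 -1 -2 -2 -1  1  1  0  0 -2  0  0 -2 -3
  -3 -2]
 [-1 -1 -1 -1 -1  0 -1 -1 -1  0 -1 -1 -1  2  3  8  4  1 -1 -4  2 -2 -2  0
  -2 -2]
 [-1 -2 -1 -2 -2 -1 -3 -2  1  0  1  4  6 11 16 21 16  6 -1  0  0 -3 -6 -4
  -1 -4]
 [-1 -2 -2 -2  0 -2  0  0  4  8 10 15 21 24 31 35 27 12  4  1  0 -7 -3 -3
  -4 -6]
 [ 0 -1 -1  0 -2  0  0  3 12 20 26 34 37 41 46 48 40 25 15  7  2  0 -1 -1
  -1 -3]
 [-1 -1 -1 -2 -1  0  2 10 22 36 42 44 45 49 54 58 53 41 32 26 18 14  7  3
  -3 -4]
 [ 0 -1 -1  0  0  2  8 21 34 44 47 46 49 55 62 66 62 56 48 43 37 32 24 12
   2 -3]
 [-1 -1  0  0  0  7 21 33 43 48 49 50 54 60 68 70 63 59 56 55 52 47 40 28
  11 -1]
 [-1 -1  0  1  5 18 32 44 50 51 52 53 58 64 68 67 61 59 55 55 54 52 47 34
  15  1]
 [-2 -1 -1  4 18 32 41 49 51 54 55 58 63 65 66 64 55 52 47 46 45 46 46 35
  16  1]
 [-1 -1  1  9 26 38 44 48 48 49 52 59 60 60 54 46 38 34 28 24 24 28 33 31
  17  1]
 [ 0 -2  0  9 22 28 28 30 30 31 35 40 48 43 32 21 15 10  8  6  6 10 16 18
  10  3]
 [-2 -3  0  3  6 11 10 10 10 10 14 19
[... 1592 characters left out ...]
 5  4  4  3  3  5  5  7  9
   4 -2]
 [-2 -2 -2  0  2  4  3  3  1  1  1  2  3  2  1  0  0  1  1  0  1  2  3  5
   1 -2]
 [-2 -2 -2 -1  0  1  1 -2 -1 -1 -2 -2 -1 -2 -3 -2 -2 -1  1  0  1  1  3  1
   0 -1]
 [-1 -3 -2 -1  0 -1 -3 -4 -3 -4 -3 -4 -3 -3 -2 -1 -1  1  1  1  1  1  1  1
   1  0]
 [-1  0  0 -1 -1 -2 -3 -5 -6 -5 -5 -6 -4 -2 -2  1  1  1 -1  0  0  0  1  2
   2  0]
 [ 0 -1 -2 -1 -1 -4 -5 -4 -5 -6 -4 -4 -3 -2 -1  0  2 -1  0  1  1  1  0  2
   2  2]
 [-1 -2 -2 -3 -3 -4 -4 -5 -5 -6 -3 -4 -2  0 -1  2  1  0  2  1  0 -2  0  2
   3  2]
 [-2 -4 -4 -3 -3 -4 -3 -4 -3 -4 -3 -2  0  0  0  0  1  0  1  0  1  1  1  1
   2  3]
 [-2 -4 -4 -4 -4 -4 -4 -3 -3 -2 -2  0  1  1  1  0  1  0  1 -1  0  0  3  1
   2  3]]
```

```bash
python3 - <<'E'
from h import *
S=arm.grab_frame("scene")
print(proj(S,arm.get_state()["eef_pos"]))
cv2.imwrite("pics/p3.png",np.clip(cv2.resize(S["img"][210:300,250:360],None,fx=7,fy=6.6,interpolation=2)[:,:,::-1].astype(float)*1.5,0,255).astype(np.uint8))
E
```

```text
(np.float64(317.5839866201449), np.float64(259.05162395124705))
```

View pics/p3.png

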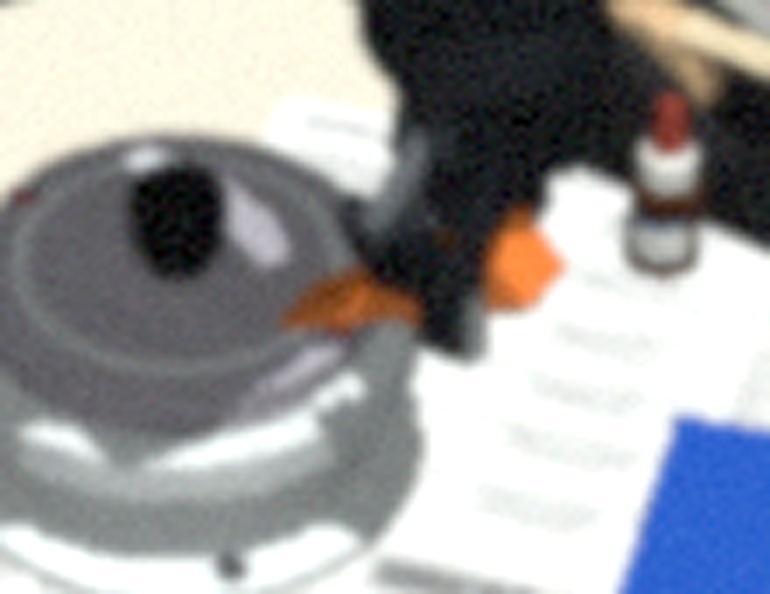

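The picture shows the wedge lying on top of the lid at B, with its tip at crop (283,325) and rotated flatter in the fingers. It caught the lid's edge during my descent. I'll back off, measure the lean, and re-lean it against the fixed flange.

```bash
cat > lean.py <<'E'
from h import *
f=arm.grab_frame("scene");s=arm.get_state();P=s["eef_pos"];r=rot(s["tcp_rot"]);n=r.apply([0,1,0]);tx=r.apply([1,0,0])
near=np.sign((f["position"]-P)@n)*13
u,v=map(int,proj(f,P));h=cv2.cvtColor(f["img"],cv2.COLOR_RGB2HSV);x0,y0=u-40,v-40
m=cv2.inRange(h,(2,90,40),(19,255,255))[y0:v+40,x0:u+40]
best=None
for a in np.arange(0,95,1.):
    t=np.radians(a);q=P+tx*76*np.sin(t)+np.array([0,0,19-76*np.cos(t)])
    d=tx*np.sin(t)-np.array([0,0,np.cos(t)]);k=0;tot=0
    for L in np.arange(-30,30,2.):      # along blade, beyond tip counted negative
        x,y=proj(f,q+d*L);x,y=int(round(x))-x0,int(round(y))-y0
        if 0<=x<80 and 0<=y<80: k+=(m[y,x]>0)*(1 if L<0 else -1)
    if best is None or k>best[0]: best=(k,a,d*0+q-P);al=[a]
    elif k==best[0]: al.append(a)
print("lean",np.mean(al),al[0],al[-1],"score",best[0],"/15","t",s["time_s"])
E
python3 nudge.py '{"plan":[[0, 0, -20, 0], [-25, 0, -10, 0], [-30, 0, 0, 0], [0, 0, 0, 0]]}'; python3 to.py; python3 lean.py; python3 rim.py
```

```text
time_s: 21.75
eef_pos: [478.3, -208.9, 143.5]
tcp_rot: [0.001, 0.759, 0.651, 0.0]
force: [0.1, 0.9, -0.9]
opening: 25.3
grip_force: 108.4
pos [ 478.3 -208.9  143.5] phi -8.71 j6 -0.37 F [ 0.1  0.9 -0.9] op 25.3 t 21.75
lean 57.0 57.0 57.0 score 15 /15 t 21.8
A peak 7 px 252.8 239.36 mark raised 3.3 rim~ 3.3
B peak 5 px 298.1 259.52 mark raised -0.5 rim~ -0.5
```

```bash
python3 nudge.py '{"plan":[[0, 0, 30, 0], [0, 0, 23, 0], [12, 0, 0, 0], [8, 0, 0, 0], [0, 0, 0, 0]]}' 20 30; python3 nudge.py '{"plan":[[4, 0, 0, 0], [3, 0, -3, 0], [3, 0, -3, 0], [4, 0, -4, 0], [0, 0, 0, 0]]}'; python3 to.py
```

```text
time_s: 22.4
eef_pos: [481.7, -185.6, 90.8]
tcp_rot: [0.001, 0.758, 0.653, -0.0]
force: [-1.7, -6.8, -3.7]
opening: 24.9
grip_force: 107.8
time_s: 22.9
eef_pos: [484.7, -172.7, 101.8]
tcp_rot: [0.002, 0.758, 0.652, 0.0]
force: [-1.0, -12.0, 1.2]
opening: 24.9
grip_force: 107.7
pos [ 484.7 -172.7  101.8] phi -8.56 j6 -0.31 F [ -1.  -12.    1.2] op 24.9 t 22.9
```

```bash
python3 nudge.py '{"plan":[[2, 0, -2, 0], [0, 0, 0, 0]]}'>/dev/null; python3 nudge.py '{"plan":[[-12, 0, 0, 0], [-5, 0, -20, 0], [0, 0, 0, 0]]}' 20 110; python3 to.py 483.7 -168.3 118 -8.57; python3 lean.py
```

```text
time_s: 23.4
eef_pos: [481.9, -187.9, 124.0]
tcp_rot: [0.002, 0.758, 0.652, 0.001]
force: [0.1, 0.7, -2.3]
opening: 24.8
grip_force: 108.2
pos [ 481.9 -187.9  124. ] phi -8.65 j6 -0.34 F [ 0.1  0.7 -2.3] op 24.8 t 23.4
tool delta [19.7 -1.2  6. ] turn -0.001
lean 42.0 42.0 42.0 score 15 /15 t 23.45
```

```bash
python3 nudge.py '{"plan":[[10, -0.5, 0, 0], [9, -0.5, 0, 0], [0, 0, 6, 0], [0, 0, 3, 0], [0, 0, 0, 0]]}'|egrep 'eef|force: \['; python3 nudge.py '{"plan":[[0, 0, 1.5, 0], [0, 0, 0, 0]]}'|egrep 'eef|force: \['; python3 nudge.py '{"plan":[[0, 0, 1, 0], [0, 0, 0, 0]]}'|egrep 'eef|force: \['
```

```text
eef_pos: [482.6, -168.0, 112.0]
force: [0.8, 1.9, 4.3]
eef_pos: [482.7, -168.4, 111.3]
force: [-3.6, 1.2, 19.1]
eef_pos: [483.6, -168.8, 110.5]
force: [0.1, -0.1, 15.0]
```

```bash
python3 nudge.py '{"plan":[[3, 0, -0.5, 0], [3, 0, 0, 0], [3, 0, 0, 0], [0, 0, 0, 0]]}'|egrep 'eef|force: \['; python3 nudge.py '{"plan":[[2, 0, 0, 0], [2, 0, 0, 0], [0, 0, 0, 0]]}'|egrep 'eef|force: \['; python3 rim.py
```

```text
eef_pos: [484.8, -159.5, 110.8]
force: [1.6, 0.8, 10.2]
eef_pos: [485.6, -156.3, 111.0]
force: [0.7, -5.7, 11.1]
A peak 7 px 252.86 239.08 mark raised 4.2 rim~ 4.2
B peak 6 px 297.86 258.47 mark raised 2.9 rim~ 2.9
```

```bash
python3 nudge.py '{"plan":[[2, 0, 0, 0], [1.5, 0, 0, 0], [0, 0, 0, 0]]}'|egrep 'eef|force: \['; python3 rim.py;python3 nudge.py '{"plan":[[1.5, 0, 0, 0], [0, 0, 0, 0]]}'|egrep 'eef|force: \['; python3 rim.py
```

```text
eef_pos: [486.3, -153.6, 111.1]
force: [-1.8, -13.1, 13.4]
A peak 5 px 252.51 239.32 mark raised 3.5 rim~ 3.5
B peak 5 px 297.2 257.55 mark raised 5.8 rim~ 5.8
eef_pos: [486.6, -152.3, 111.1]
force: [-1.1, -13.7, 11.7]
A peak 7 px 252.36 239.28 mark raised 3.6 rim~ 3.6
B peak 5 px 298.32 257.6 mark raised 5.6 rim~ 5.6
```

```bash
for i in 1 2; do python3 nudge.py '{"plan":[[1.5, 0, 0, 0], [0, 0, 0, 0]]}'|egrep 'eef|force: \['; python3 rim.py; done
```

```text
eef_pos: [486.9, -151.4, 111.3]
force: [-2.7, -19.3, 13.7]
A peak 6 px 252.45 238.94 mark raised 4.7 rim~ 4.7
B peak 4 px 298.28 257.61 mark raised 5.6 rim~ 5.6
eef_pos: [487.1, -149.1, 111.1]
force: [-0.2, -9.0, 11.3]
A peak 5 px 252.43 239.13 mark raised 4.0 rim~ 4.0
B peak 4 px 294.81 263.43 mark raised -12.9 rim~ -12.9
```

```bash
python3 nudge.py '{"plan":[[-9, 0, 0, 0], [-9, 0, 0, 0], [-7, 0, -10, 0], [0, 0, -30, 0], [0, 0, -35, 0]]}'; python3 rim.py; python3 nudge.py '{"plan":[[50, 0, 0, 0], [50, 0, 0, 0], [50, 0, 0, 0], [50, 0, 0, 0], [40, 0, 0, -0.14]]}'>/dev/null; python3 nudge.py '{"plan":[[0, 0, 0, -0.15], [0, 0, 0, -0.15], [0, 0, 0, -0.15], [0, 0, 0, -0.15], [0, 0, 0, -0.15]]}' >/dev/null;python3 rim.py
```

```text
time_s: 26.95
eef_pos: [481.1, -172.2, 185.8]
tcp_rot: [-0.001, 0.759, 0.652, -0.001]
force: [1.2, 0.4, -0.8]
opening: 24.8
grip_force: 108.4
A peak 5 px 252.16 239.0 mark raised 4.5 rim~ 4.5
B peak 6 px 297.08 255.33 mark raised 12.9 rim~ 12.9
A peak 12 px 251.58 238.77 mark raised 5.2 rim~ 5.2
B peak 11 px 297.15 255.52 mark raised 12.3 rim~ 12.3
```

B has snapped free at about 12.5 mm and A is at about 5 mm (3.2°). Back to A.

```bash
for i in 1 2 3; do python3 nudge.py '{"plan":[[0, 0, 0, -0.15], [0, 0, 0, -0.15], [0, 0, 0, -0.15], [0, 0, 0, -0.15], [0, 0, 0, -0.15]]}' >/dev/null; done; python3 nudge.py '{"plan":[[0, 0, 0, 0]]}'>/dev/null; python3 to.py 522.8 91.7 118 171.43
```

```text
pos [518.   65.  185.3] phi 171.17 j6 -2.98 F [ 0.8 -0.4 -1.6] op 24.9 t 29.75
tool delta [-27.2  -0.7  67.3] turn -0.005
```

```bash
python3 nudge.py '{"plan":[[-27, -0.7, 0, 0], [0, 0, 30, 0], [0, 0, 0, 0]]}' >/dev/null; python3 to.py 522.8 91.7 118 171.43;  python3 lean.py
```

```text
pos [521.1  91.8 153.1] phi 170.89 j6 -2.92 F [-0.9 -0.4 -0.7] op 25.0 t 30.05
tool delta [-0.2 -1.8 35.1] turn -0.009
lean 57.0 57.0 57.0 score 15 /15 t 30.1
```

```bash
python3 - <<'E'
from h import *
np.set_printoptions(precision=1,suppress=True)
f=arm.grab_frame("scene");s=arm.get_state();P=s["eef_pos"];r=rot(s["tcp_rot"]);n=r.apply([0,1,0]);tx=r.apply([1,0,0])
print("tcp px",proj(f,P))
for a in(40,45,50,57):
    t=np.radians(a);print(a,"tip",[np.array(proj(f,P+n*o+tx*76*np.sin(t)+[0,0,19-76*np.cos(t)])) for o in(13,-13)],"end",[np.array(proj(f,P+n*o-tx*32*np.sin(t)+[0,0,19+32*np.cos(t)])) for o in(13,-13)])
u,v=map(int,proj(f,P));h=cv2.cvtColor(f["img"],cv2.COLOR_RGB2HSV);m=cv2.inRange(h,(2,90,40),(19,255,255))
for y in range(v-36,v+30): 
    L="".join("#" if m[y,x] else "." for x in range(u-40,u+45))
    if "#" in L: print(y,u-40,L)
cv2.imwrite("pics/p4.png",cv2.resize(f["img"][v-40:v+35,u-50:u+50],None,fx=7,fy=7,interpolation=2)[:,:,::-1])
E
```

```text
tcp px (np.float64(227.49400868569313), np.float64(210.1170818737197))
40 tip [array([241.9, 232.6]), array([248.3, 226.5])] end [array([215.6, 195.7]), array([222.4, 190. ])]
45 tip [array([243.5, 231.8]), array([249.8, 225.8])] end [array([214.9, 196. ]), array([221.8, 190.4])]
50 tip [array([244.9, 230.9]), array([251.2, 224.9])] end [array([214.4, 196.5]), array([221.2, 190.9])]
57 tip [array([246.6, 229.3]), array([252.9, 223.2])] end [array([213.8, 197.2]), array([220.6, 191.6])]
176 187 ..................#..................................................................
178 187 ...................#.#...............................................................
179 187 ................#....................................................................
180 187 ...........#.##........#.............................................................
181 187 ....##.#........#.#..................................................................
182 187 #..#######.#.##..##..#.#.............................................................
183 187 ...#.#.#.#.##..##.#..###.............
[... 3954 characters left out ...]
......##############......................
226 187 ..................................................#############......................
227 187 ...................................................############......................
228 187 ...................................................###########.......................
229 187 ....................................................#########........................
230 187 .....................................................#######.........................
231 187 ......................................................#####..........................
232 187 .......................................................###...........................
```

From the tip corners at (243,232) and (250,225.5), the lean is really about 43°. Descending outside the rim.

```bash
python3 nudge.py '{"plan":[[0, -1.5, 25, 0], [0, 0, 12, 0], [0, 0, 2, 0], [0, 0, 0, 0]]}'|egrep 'eef|force: \['; python3 nudge.py '{"plan":[[0, 0, 1.5, 0], [0, 0, 0, 0]]}'|egrep 'eef|force: \['
```

```text
eef_pos: [524.4, 91.2, 117.0]
force: [0.2, -0.4, -0.7]
eef_pos: [524.7, 91.4, 115.7]
force: [-0.0, 0.4, -0.8]
```

```bash
python3 nudge.py '{"plan":[[0, 1.5, 2.5, 0], [0, 0, 0, 0]]}'|egrep 'eef|force: \['; python3 nudge.py '{"plan":[[0, 0, 1.5, 0], [0, 0, 0, 0]]}'|egrep 'eef|force: \['
```

```text
eef_pos: [522.6, 91.7, 112.5]
force: [0.1, 0.0, -1.5]
eef_pos: [522.9, 91.7, 111.0]
force: [0.2, 0.3, -0.3]
```

```bash
python3 nudge.py '{"plan":[[0, 0, 1.2, 0], [0, 0, 0, 0]]}'|egrep 'eef|force: \['; python3 nudge.py '{"plan":[[4, 0, 0, 0], [4, 0, 0, 0], [4, 0, 0, 0], [0, 0, 0, 0]]}'|egrep 'eef|force: \['; python3 rim.py
```

```text
eef_pos: [523.4, 92.0, 110.2]
force: [-0.3, 4.8, 4.8]
eef_pos: [522.8, 79.6, 111.2]
force: [2.3, -2.2, 14.4]
A peak 24 px 251.6 238.82 mark raised 5.1 rim~ 5.1
B peak 14 px 297.27 255.56 mark raised 12.1 rim~ 12.1
```

```bash
python3 nudge.py '{"plan":[[2, 0, 0, 0], [2, 0, 0, 0], [0, 0, 0, 0]]}'|egrep 'eef|force: \['; python3 rim.py;  python3 nudge.py '{"plan":[[2, 0, 0, 0], [2, 0, 0, 0], [0, 0, 0, 0]]}'|egrep 'eef|force: \['; python3 rim.py
```

```text
eef_pos: [522.2, 75.8, 111.2]
force: [2.7, 1.3, 16.6]
A peak 25 px 251.56 238.77 mark raised 5.2 rim~ 5.2
B peak 14 px 297.29 255.54 mark raised 12.2 rim~ 12.2
eef_pos: [522.0, 72.9, 111.4]
force: [2.9, 13.4, 19.5]
A peak 27 px 251.85 238.79 mark raised 5.1 rim~ 5.1
B peak 11 px 297.91 255.93 mark raised 11.0 rim~ 11.0
```

```bash
for i in 1 2 ; do python3 nudge.py '{"plan":[[1.5, 0, 0, 0], [1, 0, 0, 0], [0, 0, 0, 0]]}'|egrep 'eef|force: \['; python3 rim.py; done
```

```text
eef_pos: [521.9, 71.4, 111.7]
force: [3.3, 23.1, 21.8]
A peak 24 px 252.08 238.59 mark raised 5.8 rim~ 5.8
B peak 17 px 298.19 256.14 mark raised 10.3 rim~ 10.3
eef_pos: [521.3, 68.0, 111.4]
force: [2.9, 13.0, 20.5]
A peak 28 px 252.46 236.86 mark raised 11.4 rim~ 11.4
B peak 15 px 298.32 256.52 mark raised 9.1 rim~ 9.1
```

```bash
python3 nudge.py '{"plan":[[1.5, 0, 0, 0], [0, 0, 0, 0]]}'|egrep 'eef|force: \['; python3 rim.py; python3 nudge.py '{"plan":[[-10, 0, 0, 0], [-10, 0, 0, 0], [-7, 0, -10, 0], [0, 0, -30, 0], [0, 0, -35, 0]]}'|egrep 'eef|force: \['; python3 rim.py
```

```text
eef_pos: [521.0, 66.3, 111.4]
force: [3.1, 10.5, 18.9]
A peak 24 px 252.41 236.34 mark raised 13.0 rim~ 13.0
B peak 15 px 298.61 256.73 mark raised 8.4 rim~ 8.4
eef_pos: [522.1, 92.3, 185.2]
force: [0.7, -0.5, -1.6]
A peak 12 px 252.46 236.57 mark raised 12.3 rim~ 12.3
B peak 15 px 298.44 256.59 mark raised 8.9 rim~ 8.9
```

Both sides are off the seal (A about 12 mm, B about 9 mm). Now to return the wedge: straighten it against the block's +y side, then insert it.

```bash
python3 nudge.py '{"plan":[[-45, -5, 0, -0.13], [-45, 0, 0, 0], [-45, 0, 0, 0], [-45, 0, 0, 0], [-45, 0, 0, 0]]}'>/dev/null; python3 nudge.py '{"plan":[[-45, 0, 0, 0], [0, 0, 0, 0]]}'>/dev/null; python3 to.py 470 412 90 179
```

```text
pos [539.1 365.7 184.2] phi 178.92 j6 -2.62 F [-0.2  0.1 -1.2] op 24.8 t 35.05
tool delta [-44.8  70.   94.2] turn -0.001
```

```bash
python3 nudge.py '{"plan":[[-23, 35, 0, 0], [-23, 35, 0, 0], [0, 0, 40, 0], [0, 0, 40, 0], [0, 0, 31, 0]]}' 22 30 >/dev/null; python3 nudge.py '{"plan":[[0, 0, 0, 0]]}'; python3 to.py 470 401 72 179
```

```text
time_s: 35.65
eef_pos: [468.6, 406.4, 69.9]
tcp_rot: [-0.004, -0.699, 0.715, 0.001]
force: [-0.8, -0.5, -1.3]
opening: 24.7
grip_force: 109.1
pos [468.6 406.4  69.9] phi 178.7 j6 -2.5 F [-0.8 -0.5 -1.3] op 24.7 t 35.65
tool delta [ 5.4 -1.6 -2.1] turn -0.005
```

```bash
python3 nudge.py '{"plan":[[5, 0, -2, 0], [9, 0, -7, 0], [10, 0, -6, 0], [6, 0, -2, 0], [0, 0, 0, 0]]}'; python3 nudge.py '{"plan":[[5, 0, -2, 0], [10, 0, -2.5, 0], [9, 0, -1, 0], [0, 0, 0, 0]]}'; python3 to.py 470 349 92 179; python3 - <<'E'
from h import *
f=arm.grab_frame("scene");P=arm.get_state()["eef_pos"];u,v=map(int,proj(f,P));print(u,v)
for a in(0,10,20,-10):
    t=np.radians(a);tx=np.array([0,-1,0]);print(a,[np.round(proj(f,P+np.array([o,0,0])+tx*76*np.sin(t)+[0,0,19-76*np.cos(t)]),1) for o in(13,-13)],[np.round(proj(f,P+np.array([o,0,0])-tx*32*np.sin(t)+[0,0,19+32*np.cos(t)]),1) for o in(13,-13)])
h=cv2.cvtColor(f["img"],cv2.COLOR_RGB2HSV);m=cv2.inRange(h,(2,110,50),(19,255,255))
for y in range(max(v-36,0),v+35): print(y,max(u-30,0),"".join("#" if m[y,x] else "." for x in range(max(u-30,0),u+30)))
E
```

```text
time_s: 36.15
eef_pos: [472.2, 379.3, 94.5]
tcp_rot: [0.004, -0.699, 0.715, -0.0]
force: [0.3, 8.9, 1.2]
opening: 24.7
grip_force: 109.0
time_s: 36.55
eef_pos: [471.7, 355.3, 99.9]
tcp_rot: [0.004, -0.699, 0.715, -0.0]
force: [1.1, 9.1, 0.6]
opening: 24.7
grip_force: 109.8
pos [471.7 355.3  99.9] phi 178.64 j6 -2.58 F [1.1 9.1 0.6] op 24.7 t 36.55
tool delta [6.4 1.6 7.9] turn -0.006
128 214
0 [array([135.7, 228.2]), array([129.7, 234.2])] [array([127.5, 195.4]), array([121.2, 201.2])]
10 [array([139.8, 229.1]), array([133.8, 235.2])] [array([125.7, 195. ]), array([119.4, 200.9])]
20 [array([143.6, 229.4]), array([137.7, 235.4])] [array([124.1, 195. ]), array([117.7, 200.8])]
-10 [array([131.5, 226.7]), array([125.5, 232.6])] [array([129.4, 196. ]), array([123. , 201.9])]
178 98 ............................................................
179 98 ............................................................
180 98 ............................................................
181 98 ............................................................
182 98 ......................................
[... 3810 characters left out ...]
....................
239 98 ............................................................
240 98 ............................................................
241 98 ............................................................
242 98 ............................................................
243 98 ............................................................
244 98 ............................................................
245 98 ............................................................
246 98 ............................................................
247 98 ............................................................
248 98 ............................................................
```

```bash
python3 nudge.py '{"plan":[[-2, 0, -20, 0], [0, 0, -15, 0], [18, 0, 0, 0], [18, 0, 0, 0], [0, 0, 0, 0]]}'>/dev/null; python3 nudge.py '{"plan":[[0, 0, 0, 0]]}'>/dev/null; python3 to.py 470.2 319 133 179.8
```

```text
pos [468.9 319.1 131.5] phi 178.62 j6 -2.63 F [ 0.6  1.5 -1.4] op 25.1 t 37.2
tool delta [ 0.1 -1.3 -1.5] turn -0.021
```

```bash
python3 nudge.py '{"plan":[[0, -1.3, 5, -0.02], [0, 0, 12, 0], [0, 0, 12, 0], [0, 0, 0, 0]]}'; python3 to.py 470.2 316 64 179.8; python3 nudge.py '{"plan":[[0, 0, 8, 0], [0, 0, 8, 0], [0, 0, 0, 0]]}'; python3 to.py 470.2 316 64 179.8
```

```text
time_s: 37.6
eef_pos: [469.0, 319.9, 100.0]
tcp_rot: [-0.002, -0.706, 0.708, 0.001]
force: [-0.6, 0.0, -1.9]
opening: 24.9
grip_force: 109.5
pos [469.  319.9 100. ] phi 179.86 j6 -2.65 F [-0.6  0.  -1.9] op 24.9 t 37.6
tool delta [ 3.8 -1.3 36. ] turn 0.001
time_s: 37.9
eef_pos: [469.7, 320.1, 85.2]
tcp_rot: [-0.001, -0.706, 0.708, 0.0]
force: [1.2, 0.7, -1.1]
opening: 24.7
grip_force: 109.5
pos [469.7 320.1  85.2] phi 179.85 j6 -2.65 F [ 1.2  0.7 -1.1] op 24.7 t 37.9
tool delta [ 4.1 -0.5 21.2] turn 0.001
```

Going in without force. Finish the insertion while centring in y.

```bash
python3 nudge.py '{"plan":[[2, 0, 7, 0], [1.5, 0, 6, 0], [0.5, 0, 4, 0], [0, 0, 0, 0]]}'|egrep 'eef|force: \['; python3 nudge.py '{"plan":[[0, 0, 3, 0], [0, 0, 0, 0]]}'|egrep 'eef|force: \['
```

```text
eef_pos: [471.0, 317.6, 69.2]
force: [0.5, 10.9, -3.6]
eef_pos: [471.1, 317.8, 66.4]
force: [0.4, 12.3, -4.0]
```

```bash
python3 nudge.py '{"plan":[[0, 0, 1, 0], [0, 0, 0, 0], [0, 0, 0, 0], [0, 0, 0, 0], [0, 0, 0, 0]]}' 85 40; python3 nudge.py '{"plan":[[0, 0, -30, 0], [0, 0, -40, 0], [0, 0, -50, 0], [0, 0, -30, 0], [0, 0, 0, 0]]}'; python3 - <<'E'
from h import *
for n,roi in(("top",(140,250,180,285)),("scene",(125,200,170,245))):
    f=arm.grab_frame(n);h=cv2.cvtColor(f["img"],cv2.COLOR_RGB2HSV);m=mask(f,(3,120,60),(20,255,255),roi)
    ys,xs=np.nonzero(m)
    if len(xs): print(n,xs.min(),xs.max(),ys.min(),ys.max(),len(xs))
    if n=="scene":
        for y in range(210,240): print(y,"".join("#" if m[y,x] else "." for x in range(128,160)))
E
```

```text
time_s: 39.0
eef_pos: [470.2, 316.3, 65.4]
tcp_rot: [-0.0, -0.706, 0.708, -0.0]
force: [-0.7, 0.1, 0.3]
opening: 84.8
grip_force: 0.0
time_s: 39.5
eef_pos: [472.1, 317.3, 219.9]
tcp_rot: [0.004, -0.706, 0.708, -0.001]
force: [0.4, 1.1, 0.6]
opening: 85.0
grip_force: 0.0
top 149 161 261 271 119
scene 134 150 212 236 245
210 ................................
211 ................................
212 ...........###..................
213 ..........#######...............
214 ........###########.............
215 .......############.............
216 ......##############............
217 ......##############............
218 ......##############............
219 .......###########..............
220 .......##########...............
221 .......#########................
222 .......##########...............
223 ........########................
224 ........#########...............
225 .........########...............
226 .........#########..............
227 .........#########..............
228 .........#########..###.........
229 .........##########.###.........
230 .........#############..........
231 .........#############..........
232 ..........###########...........
233 ...........#########............
234 ...........########.............
235 ............######..............
236 ..............##................
237 ................................
238 ................................
239 ................................
```

The wedge outline matches the initial one, so it's seated. Now the lid.

```bash
python3 nudge.py '{"plan":[[48, -4, 0, 0], [48, -4, 0, 0], [48, -4, 0, 0], [48, -4, 5, 0], [48, -4, 5, 0]]}'>/dev/null; python3 nudge.py '{"plan":[[48, -4, 10, 0], [48, -4, 10, 0], [10, 0, 0, 0], [0, 0, 0, 0.15], [0, 0, 0, 0.15]]}'>/dev/null; python3 nudge.py '{"plan":[[0, 0, 0, 0.15], [0, 0, 0, 0.15], [0, 0, 0, 0.15], [0, 0, 0, 0.15], [0, 0, 0, 0.15]]}' >/dev/null; python3 nudge.py '{"plan":[[0, 0, 0, 0.15], [0, 0, 0, 0.15], [0, 0, 0, 0]]}' >/dev/null; python3 to.py 503.2 -40 109 100; python3 rim.py
```

```text
pos [493.5  13.3 183.9] phi 98.89 j6 -1.73 F [ 0.2  0.7 -0.3] op 85.0 t 41.4
tool delta [ -2.2 -48.6  78.6] turn -0.019
A peak 13 px 252.3 236.41 mark raised 12.8 rim~ 12.8
B peak 13 px 298.34 256.55 mark raised 9.0 rim~ 9.0
```

```bash
python3 nudge.py '{"plan":[[-2, -27, 0, 0], [0, -27, 0, 0], [0, 0, 0, 0], [0, 0, 0, 0]]}' >/dev/null; python3 to.py 503.2 -40 109 100
```

```text
pos [504.3 -40.3 188.2] phi 99.16 j6 -1.84 F [-1.  -0.6  0.6] op 84.8 t 41.9
tool delta [ 0.3  6.1 79. ] turn -0.015
```

```bash
python3 nudge.py '{"plan":[[0, 0, 0, 0]]}'; python3 -c "
from h import *
s=arm.get_state();print(rot(s['tcp_rot']).as_matrix().round(3),s['joints'].round(3),s['dq'].round(3))"
```

```text
time_s: 42.0
eef_pos: [504.2, -39.5, 188.3]
tcp_rot: [-0.002, -0.08, 0.996, -0.036]
force: [-0.1, 0.8, 0.5]
opening: 84.8
grip_force: 0.0
[[-0.987 -0.159  0.001]
 [-0.158  0.985 -0.072]
 [ 0.01  -0.072 -0.997]] [-0.149  0.378  1.695 -0.082  1.057 -1.839] [ 0.007 -0.002 -0.002 -0.002 -0.     0.01 ]
```

The tool picked up a 4° tilt when joint 6 ran into its limit. I'll turn so the fingers close along x, which lets the lid pivot level in them.

```bash
python3 nudge.py '{"plan":[[0, 0, 0, 0.15], [0, 0, 0, 0.15], [0, 0, 0, 0.15], [0, 0, 0, 0.15], [0, 0, 0, 0.15]]}' >/dev/null; python3 nudge.py '{"plan":[[0, 0, 0, 0.15], [0, 0, 0, 0.15], [0, 0, 0, 0.15], [0, 0, 0, 0.15], [0, 0, 0, 0.15]]}' >/dev/null; python3 nudge.py '{"plan":[[0, 0, 0, 0.15], [0, 0, 0, 0], [0, 0, 0, 0]]}' >/dev/null;python3 to.py 503.2 -41 109 5;python3 -c "
from h import *
s=arm.get_state();print(rot(s['tcp_rot']).as_matrix().round(3))"
```

```text
pos [504.4 -39.6 188.4] phi 4.82 j6 -0.19 F [ 0.3 -0.4  0.8] op 85.2 t 43.3
tool delta [ 4.5 -1.  79.3] turn -0.003
[[-0.084  0.996  0.002]
 [ 0.994  0.084 -0.073]
 [-0.073 -0.004 -0.997]]
```

```bash
python3 nudge.py '{"plan":[[2, -1, 30, 0], [2.5, 0, 30, 0], [0, 0, 14, 0], [0, 0, 5, 0], [0, 0, 0, 0]]}'; python3 to.py 503.2 -41 109 5; python3 nudge.py '{"plan":[[0, 0, 0, 0], [0, 0, 0, 0], [0, 0, 0, 0], [0, 0, 0, 0], [0, 0, 0, 0]]}' 25 60; python3 nudge.py '{"plan":[[0, 0, 0, 0], [0, 0, 0, 0]]}'
```

```text
time_s: 43.8
eef_pos: [503.2, -41.3, 109.1]
tcp_rot: [0.025, 0.677, 0.735, -0.026]
force: [0.2, 0.6, -0.3]
opening: 84.9
grip_force: 0.0
pos [503.2 -41.3 109.1] phi 4.63 j6 -0.17 F [ 0.2  0.6 -0.3] op 84.9 t 43.8
tool delta [0.3 0.  0.1] turn -0.006
time_s: 44.3
eef_pos: [503.5, -41.4, 109.6]
tcp_rot: [0.026, 0.678, 0.734, -0.026]
force: [0.2, 1.0, 0.3]
opening: 31.5
grip_force: 59.7
time_s: 44.5
eef_pos: [503.5, -41.4, 109.5]
tcp_rot: [0.026, 0.678, 0.734, -0.026]
force: [0.4, 1.8, 3.5]
opening: 32.0
grip_force: 59.9
```

```bash
python3 nudge.py '{"plan":[[-0.4, 0, -5, 0], [-0.7, 0, -10, 0], [-1.1, 0, -15, 0], [-1.5, 0, -20, 0], [0, 0, 0, 0]]}' 24 80; python3 rim.py; python3 nudge.py '{"plan":[[-2, 0, -30, 0], [-2, 0, -30, 0], [0, 0, 0, 0]]}'; python3 to.py 502 -293 200 5
```

```text
time_s: 45.0
eef_pos: [504.9, -41.8, 162.1]
tcp_rot: [0.027, 0.679, 0.734, -0.025]
force: [0.2, -0.2, -3.6]
opening: 31.0
grip_force: 82.0
A peak 0 px nan nan mark raised nan rim~ nan
B peak 34 px 290.8 257.4 mark raised 6.3 rim~ 6.3
time_s: 45.4
eef_pos: [505.1, -41.3, 222.0]
tcp_rot: [0.027, 0.679, 0.734, -0.025]
force: [0.7, 0.4, -4.1]
opening: 31.1
grip_force: 82.0
pos [505.1 -41.3 222. ] phi 4.47 j6 -0.2 F [ 0.7  0.4 -4.1] op 31.1 t 45.4
tool delta [-248.4  -22.8   40.4] turn -0.009rim.py:8: RuntimeWarning: invalid value encountered in scalar divide
  u,v=(k*X).sum()/k.sum(),(k*Y).sum()/k.sum()
```

```bash
python3 nudge.py '{"plan":[[-35, -3, 5, 0], [-40, -4, 6, 0], [-45, -4, 6, 0], [-45, -4, 6, 0], [-40, -4, 6, 0]]}' >/dev/null; python3 nudge.py '{"plan":[[-30, -3, 5, 0], [-14, 0, 3, 0], [0, 0, 0, 0], [0, 0, 0, 0]]}'>/dev/null; python3 to.py 502.2 -294.4 70 5; python3 - <<'E'
from h import *
f=arm.grab_frame("scene");cv2.imwrite("pics/m1.png",cv2.resize(f["img"][200:360,290:450],None,fx=3.5,fy=3.5,interpolation=2)[:,:,::-1])
E
```

```text
pos [ 500.9 -292.2  199.9] phi 4.46 j6 -0.65 F [-0.2  1.  -3.5] op 31.0 t 46.3
tool delta [  7.    1.8 129.7] turn -0.009
```

```bash
python3 nudge.py '{"plan":[[2, 0.8, 35, 0], [2, 1, 40, 0], [2, 0, 35, 0], [1, 0, 20, 0], [0, 0, 0, 0]]}' >/dev/null; python3 to.py 502.2 -294.4 52 5; python3 nudge.py '{"plan":[[0.5, 0, 7, 0], [0.5, 0, 5, 0], [0, 0, 0, 0]]}'; python3 to.py 502.2 -294.4 50 5
```

```text
pos [ 501.6 -293.3   68.3] phi 4.54 j6 -0.63 F [ 0.2  0.3 -2.7] op 31.0 t 46.85
tool delta [-0.   0.7 16.3] turn -0.008
time_s: 47.15
eef_pos: [503.0, -295.2, 59.1]
tcp_rot: [0.026, 0.678, 0.734, -0.026]
force: [0.4, 1.0, -2.9]
opening: 31.0
grip_force: 81.9
pos [ 503.  -295.2   59.1] phi 4.48 j6 -0.62 F [ 0.4  1.  -2.9] op 31.0 t 47.15
tool delta [ 1.6 -0.7  9. ] turn -0.009
```

```bash
python3 nudge.py '{"plan":[[1.5, -0.5, 4, 0], [0, 0, 0, 0]]}'|egrep 'eef|force: \['; for i in 1 2 3; do python3 nudge.py '{"plan":[[0, 0, 1.5, 0], [0, 0, 0, 0]]}'|egrep 'eef|force: \['; done
```

```text
eef_pos: [502.0, -294.0, 54.6]
force: [-0.8, -0.4, -2.4]
eef_pos: [502.2, -294.4, 53.1]
force: [0.4, -0.2, -3.1]
eef_pos: [502.4, -294.5, 51.9]
force: [-0.8, 1.6, 2.6]
eef_pos: [502.4, -294.6, 51.4]
force: [-6.1, 6.4, 21.8]
```

```bash
python3 nudge.py '{"plan":[[0, 0, -0.7, 0], [0, 0, 0, 0], [0, 0, 0, 0], [0, 0, 0, 0]]}' 85 40 >/dev/null; python3 nudge.py '{"plan":[[-1, 0, -15, 0], [-2, 0, -30, 0], [-3, 0, -40, 0], [-4, 0, -50, 0], [0, 0, -20, 0]]}'; python3 nudge.py '{"plan":[[50, 0, 0, 0], [50, 0, 0, 0], [50, 0, 0, 0], [50, 0, 0, 0], [0, 0, 0, 0]]}'; python3 - <<'E'
from h import *
np.set_printoptions(precision=1,suppress=True)
T=arm.grab_frame("top");S=arm.grab_frame("scene")
for n,f,roi in(("T",T,(350,215,420,295)),("S",S,(330,255,430,350))):
    a=f["img"].astype(float);x0,y0,x1,y1=roi;r=np.minimum(a[...,0]-a[...,1],a[...,0]-a[...,2])[y0:y1,x0:x1];r=np.clip(r-12,0,None)
    k,l,s,c=cv2.connectedComponentsWithStats((r>0).astype(np.uint8));Y,X=np.mgrid[y0:y1,x0:x1]
    P=[plane(f,(r*X*(l==i)).sum()/(r*(l==i)).sum(),(r*Y*(l==i)).sum()/(r*(l==i)).sum(),42) for i in range(1,k) if s[i,4]>2];print(n,P,np.mean(P,0))
a=cv2.resize(S["img"][190:360,250:450],(400,340),interpolation=2);b=cv2.resize(T["img"][190:310,140:440],(400,160));a=np.vstack([a,b]);cv2.imwrite("pics/fin.png",a[:,:,::-1])
E
```

```text
time_s: 48.85
eef_pos: [503.9, -294.1, 210.3]
tcp_rot: [0.028, 0.679, 0.734, -0.026]
force: [0.5, 0.1, -0.3]
opening: 85.1
grip_force: 0.0
time_s: 49.35
eef_pos: [485.5, -89.3, 190.9]
tcp_rot: [0.024, 0.677, 0.735, -0.026]
force: [0.1, 0.3, -0.3]
opening: 84.8
grip_force: 0.0
T [array([ 493. , -356.2,   42. ])] [ 493.  -356.2   42. ]
S [array([ 511.4, -232.2,   42. ]), array([ 493.3, -356.9,   42. ])] [ 502.4 -294.5   42. ]
```

View pics/fin.png

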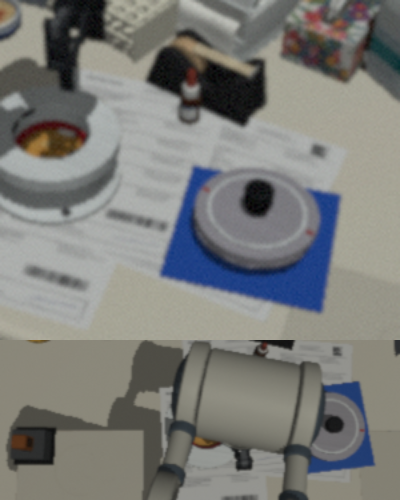

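The lid lies flat and knob up on the mat, centred at (502.4,-294.5) against the mat centre of about (502,-293). The wedge stands in its block, the bottle is upright, and the robot is clear of everything.

```bash
python3 -c "
from plant import arm
print(arm.finish_job())"
```

```text
the job is handed in; nothing more can be done
None
```

I handed the job in at about 50 s: the lid was pried loose from both notches and lies knob up within about 2 mm of the mat's centre, and the wedge is back in its block; on the third pry the wedge first rode up onto the lid and pressed the -y side back down, so I redid it there, and the highest cocking I measured was about 3.3°.

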